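# Press two bushings home in a tilted bearing block

## Task

Press the two steel bushings from the tray into the tilted bearing block, each into the bore of its own size: push against the grip of the bore until you feel the force rise at the stop inside, then stop pushing and let go. Both must be fully home on their stops; do not ram them (stay under 60 N), and leave the other things standing where they are.

Things in the scene. Friction and masses are not known exactly. Their poses are not given: they have to be found in the camera images.
- bushing_large: Large plain steel bushing, a closed (solid) upright cylinder 50 mm in diameter and 80 mm tall, about 0.28 kg, its foot tapered 3.5 mm in over 16 mm of height; stands foot down in the tray. Origin at the centre of the foot, z axis up along the cylinder to the capped top (z = 80 mm). The top edge is broken by 2 mm.
- bushing_small: Small plain steel bushing, same shape, 38 mm in diameter and 80 mm tall, about 0.20 kg. Origin at the centre of the foot, z axis up to the top (z = 80 mm).
- bore_large (a point): Centre of the mouth of the large bore, 53 mm wide, for the large bushing (1.5 mm clearance all round, 3 mm chamfer). z is the bore axis, pointing out of the block; x is the slope direction of the face; y is level, along the block. The small bore lies 92 mm away in -y. The stop lies 30 to 40 mm below the mouth, so 40 to 50 mm of the bushing stays outside.
- bore_small (a point): Centre of the mouth of the small bore, 41 mm wide, for the small bushing; axes, clearance and depth as for the large bore, which lies 92 mm away in +y.
- stop_large: Dark disc inside the large bore on which the bushing's foot must come to rest, faced with hard rubber that gives about 1 mm at 15 N; a previous setting, differing each time, puts it 30 to 40 mm below the mouth. Origin at the centre of its upper face (unpressed), z axis out of the bore.
- stop_small: The same in the small bore, set on its own, 30 to 40 mm below the mouth.
- tray: Fixed shallow steel tray, 220 mm (x) by 260 mm (y), floor 4 mm thick, rim 22 mm above the bench, in which the bushings, the bobbin and the shell stand about 100 mm (x) and 130 mm (y) apart, which where varies. Origin at the centre of its underside, axes along its sides, z up.
- bobbin: Bystander in the tray: white bobbin wound with copper, 52 mm in diameter, 52 mm tall. Origin at the centre of its underside.
- shell: Bystander in the tray: blue plastic U-shaped sensor shell, 42 mm (x) by 66 mm (y), 44 mm tall. Origin at the centre of its underside.
- grease: Bystander: closed white bottle, 54 mm in diameter, 160 mm tall, standing on the bench between tray and block. Origin at the centre of its underside.
- cradle: Aluminium bearing block, 100 mm (x) by 205 mm (y) by 50 mm thick, origin at its centre, z out of its face, with both bores. A stiff hinge holds it tilted away from the robot, 22 to 36 degrees from level. In each bore, 11 mm below the mouth, four sprung rubber tongues at 45 degrees to x and y stand 3.5 mm proud of the wall: they grip the bushing, which must be pushed past them with about 4 to 15 N (a force stop near 20 N finds the stop).
- fixture: Fixed grey bench stand of the block: base 150 mm (x) by 250 mm (y), two ears 95 mm tall at y = -112 and +112 mm. Origin at the centre of its underside, z up. The block's centre is 75 mm above it.
There are look-alikes about, which are no part of the job. Leave any yellow look-alike of the bushing_small alone.

How it is judged:
At the end, for the whole second after the job is handed in: Each bushing rests in the bore of its size, foot down, with less than 2.5 mm between foot and stop, foot centre within 4 mm of the stop's centre and axis within 0.08 rad of the bore's; both at rest and released; bobbin, shell and bottle upright within 20 mm of where they stood (distance between bushing_large and stop_large below 0.004 m and z of bushing_large in the frame of stop_large below 0.0025 m and angle between the z axis of bushing_large and the z axis of bore_large, either way round below 0.08 rad and distance between bushing_small and stop_small below 0.004 m and z of bushing_small in the frame of stop_small below 0.0025 m and angle between the z axis of bushing_small and the z axis of bore_small, either way round below 0.08 rad and linear speed of each of bushing_large, bushing_small below 0.01 m/s and distance of each of bobbin, shell, grease from where it was at the start of the episode below 0.02 m and angle between each of bobbin, shell, grease's own z axis and vertical below 0.2 rad); the robot touches nothing.
It fails at once if a bushing is rammed onto its stop with more than 60 N (contact force between bushing_large and stop_large above 60 N or contact force between bushing_small and stop_small above 60 N).
It fails at once if a bystander is pushed more than 30 mm away or tipped over (distance of any of bobbin, shell, grease from where it was at the start of the episode above 0.03 m or angle between any of bobbin, shell, grease's own z axis and vertical above 0.5 rad).
It also fails if it takes over 61 s, if anything falls off the work surface, if the arm or the gripper's body presses on something with over 40 N, if the wrist force passes 120 N, or if a joint passes its speed limit or range.

## Robot

A 6-joint arm with a two-finger parallel gripper is mounted at the origin on the work surface. World frame = base frame: x ahead of the robot, y to its left, z up, the work surface at z = 0. Lengths are in m, angles in rad, forces in N, time in s.
With the tool pointing down it reaches from about 0.3 to 0.875 m from the base axis. Payload 6.4 kg.
Tool frame: the origin (TCP) lies at the very end of the fingers, on their centre line; the grasp point (between the pads) lies 19 mm behind it; z points along the fingers, x is the direction in which the jaws open and shut, and the axes are right-handed (so a half turn about z gives the same grasp; the last joint's range is limited). The gripper opens to 88 mm and grips with 3 to 60 N. Pads are 18 mm wide; open, the fingers measure 123 mm over their backs; the gripper's body (75 mm by 187 mm) begins 45 mm behind the grasp point.
Start: joints at [-1.512, 0.181, 1.607, -0, 1.354, -0.206], TCP at [0.151, -0.555, 0.239] pointing down, gripper open.
Joint ranges: [-2.99, 2.99], [-0.89, 2.07], [0.3, 2.58], [-1.14, 4.28], [0, 2.63], [-3.12, 3.12]. Speed limits (rad/s): [2.57, 2.57, 3.01, 3.14, 3.14, 3.14].

## Interface

Orientations are given as a rotation vector (axis times angle).
In Python, from bench import manip gives the robot as it stands.
- The arm moves only by the tool send_rows, never from a script. Its argument "steps" is a list of rows, each an object of numbers: "dx", "dy", "dz": the shift along the tool's x, y, z in mm; "rx", "ry", "rz": the turn, a rotation vector about the tool's x, y, z in rad; "hand": the gripper's target within -1 to 1 (fully open at 1, half-way at 0, shut at -1). A call has 1 to 10 rows; each row is the pose to reach, as a shift and turn from the pose measured when the call began, along the tool's axes at that moment; what a row does not reach only later rows make up. A row lasts 1/8 s, in which the tool goes at most 62.5 mm and 10.7 degrees, less where a joint would pass 70% of its speed; a pose out of reach is approached as far as the arm can. A call with a gripper value outside its range is refused whole. The fingers move at their own pace and stop on an object; "grip_force" is the grip in N (left out, the last holds). Time passes only in rows, so rows that repeat a pose let the fingers close. It gives the time, the measured TCP pose, the force and the opening at its end, in the units of the state.
- manip.get_state(): the state, without advancing time (a new reading comes with each control period).
- manip.capture(name): name is "side" or "top" or "wrist"; returns a dict with "frame" (480x640x3 uint8, red, green, blue), "mtx" (3x3 intrinsics, pixels), "view" (4x4, takes a point from world to camera coordinates). Camera axes: x right, y up, looking along -z (the intrinsics and any distortion apply to the point x, -y, -z); pixel columns grow to the right and rows downward; lengths in m; the calibration is good to about 2 mm. A picture is of the moment at which its call begins. There is no depth.
- manip.close_job(): hands the job in, once; it reports no verdict.
Trained networks look in a picture, given as the dict that the camera call returned (one of the last four; its "shot" number tells which), for a name from the list of things; names that differ only in an ending like _2 or _b are one class to them, and where a whole thing is asked for, a point or a joint stands for the part that bears it (a point fixed in the world has none). Each returns a list of dicts, best first, with "score" (0 to 1); they miss things now and then, are a little off and sometimes report something else, mostly with a low value. They report only what shows in the picture. A call takes as long as a camera call. They do not tell look-alikes from the thing itself.
- manip.search_frame(target, picture): "rect" ([centre column, centre row, width, height] in pixels, round what is visible of it).
- manip.cut_out(target, picture): "region" (480x640 bool, what is visible of it) and "rect" ([centre column, centre row, width, height] in pixels, round what is visible of it).
- manip.tip_of(target, picture): "point" ([row, column] in pixels: a listed point, or the origin of a listed thing).
The state is a dict: "time_s": time; "qpos": joint angles; "qd": joint speeds; "joint_torque": joint torques, N m; "position": TCP position; "tcp_rot": TCP orientation; "contact_force": force on the tool from outside, world axes, zero at the start; "torque": the same for the moment, N m; "gripper_width": finger opening in m.
Only numpy, scipy, OpenCV 4.12 (cv2) and the standard library are available. Lean on these libraries where they do the work, as an engineer would, in place of code of your own. Each camera call takes 0.05 s, during which the arm holds its last target.

## Working session

There is one attempt and no reset: what is moved stays moved. The work goes in short steps, Python scripts to look and compute and a tool call to move; the robot and the scene stay as the last step left them, time stands still between calls to the robot, and variables do not carry over. Pictures are saved under pics/ and viewed, and the job is handed in when it is done.

Besides the shell and the picture viewer there is one more tool, called after "Request:" in YAML: its name, and indented under it one key for each argument. send_rows: Moves the arm, as the interface text tells. Its arguments: {"type":"object","properties":{"steps":{"type":"array"},"grip_force":{"type":"number"}},"required":["steps"]}

```bash
ls; mkdir -p pics; cat > h.py <<'E'
import numpy as np, cv2
from bench import manip
from scipy.spatial.transform import Rotation as R
def save(d,n):
    cv2.imwrite(f'pics/{n}.png',cv2.cvtColor(d['frame'],cv2.COLOR_RGB2BGR))
def ray(d,u,v):
    K=np.array(d['mtx']);V=np.array(d['view'])
    p=np.linalg.inv(K)@[u,v,1]; c=np.array([p[0],-p[1],-p[2]])
    Rm=V[:3,:3]; o=-Rm.T@V[:3,3]; w=Rm.T@c
    return o,w/np.linalg.norm(w)
def atz(d,u,v,z):
    o,w=ray(d,u,v); return o+w*(z-o[2])/w[2]
def proj(d,P):
    P=np.atleast_2d(P);K=np.array(d['mtx']);V=np.array(d['view'])
    c=P@V[:3,:3].T+V[:3,3]; c=c*[1,-1,-1]; q=c@K.T; return q[:,:2]/q[:,2:]
E
python3 - <<'E'
from h import *
print(manip.get_state())
for n in ['side','top','wrist']:
    d=manip.capture(n); save(d,n+'0'); print(n,[k for k in d], d['mtx'],d['view'])
    np.savez('pics/'+n+'0.npz',**{k:d[k] for k in ['frame','mtx','view']})
    for t in ['bushing_large','bushing_small','bobbin','shell','grease','tray','cradle','fixture','bore_large','bore_small']:
        try:
            print(t,[(np.round(r['rect'],1).tolist(),round(r['score'],2)) for r in manip.search_frame(t,d)][:3] if 'bore' not in t else '', [(np.round(r['point'],1).tolist(),round(r['score'],2)) for r in manip.tip_of(t,d)][:3])
        except Exception as e: print(t,e)
E
```

```text
pics
{'time_s': 0.0, 'qpos': array([-1.51230553e+00,  1.81559906e-01,  1.60797554e+00, -3.42697862e-05,
        1.35377684e+00, -2.06292242e-01]), 'qd': array([-2.56466253e-04,  1.47412532e-04, -5.80373161e-04, -3.76047444e-04,
        1.03151923e-03, -3.87436601e-06]), 'joint_torque': array([-2.38916726e-05, -4.33864367e+01, -3.41854835e+01,  7.02680927e-02,
        3.84216278e-02, -1.32230416e-04]), 'position': array([ 0.15045728, -0.55442733,  0.23781521]), 'tcp_rot': array([-2.49423288e+00,  1.90797249e+00,  1.80286334e-03]), 'contact_force': array([-0.09712976, -0.42985071, -1.2451327 ]), 'torque': array([0.00921288, 0.04518852, 0.00247382]), 'gripper_width': 0.08836740137038529}
side ['frame', 'mtx', 'view', 'shot'] [[538.41733365   0.         314.41216721]
 [  0.         538.41733365 239.29224393]
 [  0.           0.           1.        ]] [[ 0.96025827 -0.27868729 -0.01540914 -0.54227676]
 [ 0.20048957  0.65030176  0.73274248 -0.16673821]
 [-0.19418542 -0.70671141  0.68033154 -0.99795146]
 [ 0.          0.          0.          1.        ]]
bushing_large [([246.9, 184.8, 23.7,
[... 1806 characters left out ...]
113.0, 78.2], 0.57)] [([265.1, 416.0], 0.77)]
bore_large  [([262.5, 403.6], 0.91)]
bore_small  [([251.4, 447.6], 0.92)]
wrist ['frame', 'mtx', 'view', 'shot'] [[343.48570701   0.         322.01398193]
 [  0.         343.48570701 239.75086969]
 [  0.           0.           1.        ]] [[ 2.61483031e-01 -9.65207888e-01 -5.97876257e-04 -5.73421839e-01]
 [ 9.23749842e-01  2.50431189e-01 -2.89776551e-01  3.97115891e-02]
 [ 2.79844340e-01  7.52193629e-02  9.57094140e-01 -3.90789714e-01]
 [ 0.00000000e+00  0.00000000e+00  0.00000000e+00  1.00000000e+00]]
bushing_large [] []
bushing_small [] []
bobbin [] []
shell [] []
grease [] []
tray [] []
cradle [] []
fixture [] []
bore_large  []
bore_small  []
```

```bash
python3 - <<'E'
import cv2
a=cv2.imread('pics/side0.png')[140:420,200:430]; cv2.imwrite('pics/side0c.png',cv2.resize(a,None,fx=2.1,fy=2.1,interpolation=cv2.INTER_CUBIC))
a=cv2.imread('pics/top0.png')[130:340,140:500]; cv2.imwrite('pics/top0c.png',cv2.resize(a,None,fx=2.2,fy=2.2,interpolation=cv2.INTER_CUBIC))
E
```

```text
(no output)
```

View pics/side0c.png

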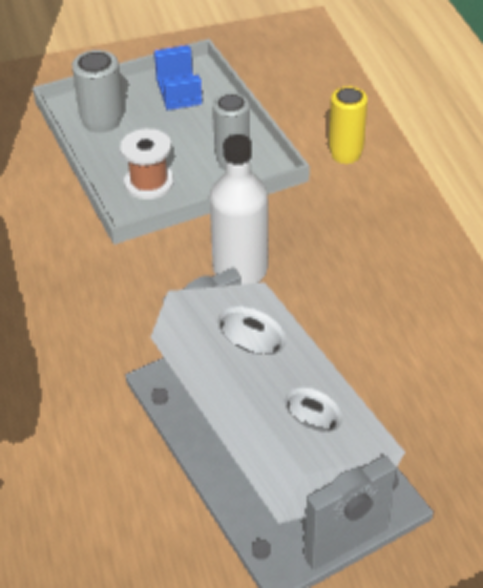

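View pics/top0c.png

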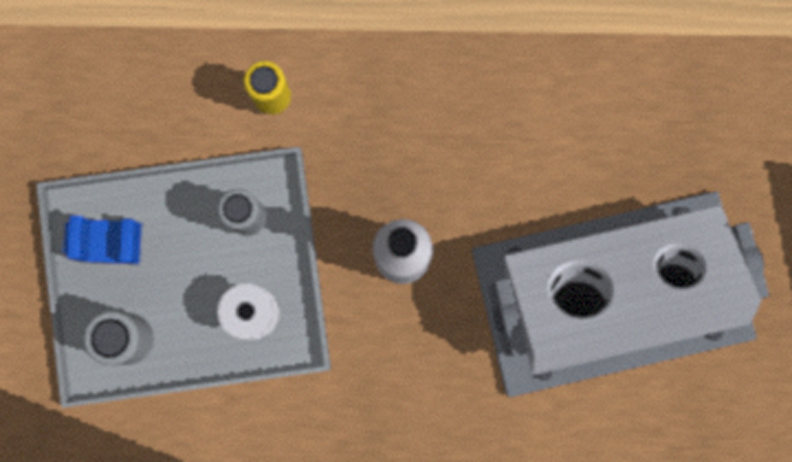

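```bash
cat >> h.py <<'E'
def tri(obs):
    A=np.zeros((3,3));b=np.zeros(3);L=[]
    for d,u,v in obs:
        o,w=ray(d,u,v);M=np.eye(3)-np.outer(w,w);A+=M;b+=M@o;L.append((o,w))
    p=np.linalg.solve(A,b); return p,[np.linalg.norm((np.eye(3)-np.outer(w,w))@(p-o)) for o,w in L]
E
python3 - <<'E'
from h import *
S=np.load('pics/side0.npz');T=np.load('pics/top0.npz')
def s(x,y): return (S,200+(x+.5)/2.1-.5,140+(y+.5)/2.1-.5)
def t(x,y): return (T,140+(x+.5)/2.2-.5,130+(y+.5)/2.2-.5)
pts={'LgTop':(s(99,64),t(110,338)),'SmTop':(s(232,103),t(237,208)),'boreL':(s(252,330),t(581,290)),'boreS':(s(314,409),t(681,266)),
'bottlecap':(s(237,140),t(403,242)),'cornA_far':(s(262,284),t(506,256)),'corn_near_left':(s(166,292),t(535,374)),'corn':(s(402,452),t(720,207)),'yellow':(s(349,97),t(264,79))}
P={}
for k,(a,b) in pts.items():
    p,e=tri([a,b]);P[k]=p;print(k,p.round(4),np.round(e,4))
print(np.linalg.norm(P['boreL']-P['boreS']))
for k in [(42,183),(300,150),(326,368),(66,403)]: print(atz(*t(*k),.022).round(4))
print('bobbin',atz(*t(245,312),.056))
o,w=ray(*t(110,338));
for q in [(110,338),(237,208)]: print(atz(*t(*q),.084))
print('Bottle',atz(*t(403,242),.16))
for n,x in(('side',S),('top',T)): print(n, -x['view'][:3,:3].T@x['view'][:3,3])
E
```

```text
LgTop [0.4786 0.2574 0.0811] [0.003 0.003]
SmTop [0.5976 0.145  0.0836] [0.0011 0.0011]
boreL [ 0.526  -0.1683  0.0995] [0.0008 0.0008]
boreS [ 0.5486 -0.2578  0.1   ] [0.0004 0.0004]
bottlecap [ 0.5606 -0.008   0.1636] [0.0009 0.0009]
cornA_far [ 0.556  -0.1027  0.078 ] [0.0007 0.0007]
corn_near_left [ 0.4584 -0.1259  0.1212] [0.0083 0.0083]
corn [ 0.6051 -0.2997  0.0787] [0.0001 0.0001]
yellow [0.7188 0.1243 0.0791] [0. 0.]
0.0923474485135951
[0.6261 0.3467 0.022 ]
[0.6627 0.0946 0.022 ]
[0.4504 0.0643 0.022 ]
[0.4129 0.3137 0.022 ]
bobbin [0.50203304 0.13905721 0.056     ]
[0.47562887 0.25711348 0.084     ]
[0.59648867 0.14511789 0.084     ]
Bottle [ 0.56007354 -0.00781386  0.16      ]
side [ 0.3603674  -0.74795917  0.79275801]
top [ 0.47179732 -0.00700706  1.06369951]
```

```bash
cat >> h.py <<'E'
def nav(target_p,target_R,st=None):
    st=st or manip.get_state(); R0=R.from_rotvec(st['tcp_rot']).as_matrix()
    d=R0.T@(np.array(target_p)-st['position'])*1000; rv=R.from_matrix(R0.T@target_R).as_rotvec()
    return d.round(1),rv.round(4)
def toolR(zdir,xdir):
    z=np.array(zdir,float);z/=np.linalg.norm(z);x=np.array(xdir,float);x-=z*(x@z);x/=np.linalg.norm(x)
    return np.c_[x,np.cross(z,x),z]
E
python3 - <<'E'
from h import *
W=np.load('pics/wrist0.npz');st=manip.get_state();R0=R.from_rotvec(st['tcp_rot']).as_matrix()
print(R0.round(3))
V=W['view'];c=-V[:3,:3].T@V[:3,3];print('cam in tool',R0.T@(c-st['position']));print('cam axes in tool (cols x,y,-z look)',(R0.T@V[:3,:3].T).round(3))
E
```

```text
[[ 0.262 -0.965  0.   ]
 [-0.965 -0.262  0.   ]
 [-0.    -0.    -1.   ]]
cam in tool [-0.00134219 -0.07508922 -0.14647832]
cam axes in tool (cols x,y,-z look) [[ 1.     0.     0.001]
 [ 0.    -0.957 -0.29 ]
 [ 0.001  0.29  -0.957]]
```

View pics/wrist0.png

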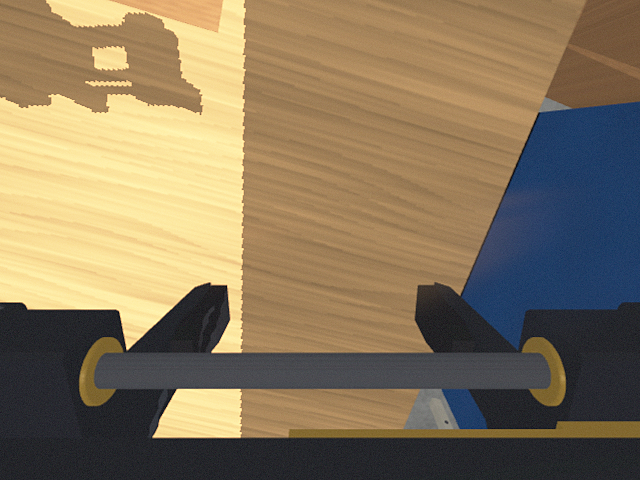

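```bash
python3 - <<'E'
from h import *
L=np.array([.526,-.1683,.0995]);S=np.array([.5486,-.2578,.1])
yb=L-S;yb[2]=0;yb/=np.linalg.norm(yb);h=np.array([yb[1],-yb[0],0]);th=np.radians(29)
n=h*np.sin(th)+[0,0,np.cos(th)];xs=h*np.cos(th)-[0,0,np.sin(th)]
print(yb,h,n,xs)
p=(L+S)/2+n*.10
print(p,nav(p,toolR(-n,xs)))
E
```

```text
[-0.24482902  0.96956627  0.        ] [0.96956627 0.24482902 0.        ] [0.47005505 0.11869547 0.87461971] [ 0.84800177  0.21413229 -0.48480962]
[ 0.58430551 -0.20118045  0.18721197] (array([-227.9, -511.3,   51.5]), array([-0.3924, -0.3993, -1.5172]))
```

Request:
send_rows:
  steps:
    - {"dx":-25,"dy":-55,"dz":-10,"rx":-0.04,"ry":-0.04,"rz":-0.17}
    - {"dx":-50,"dy":-110,"dz":-20,"rx":-0.08,"ry":-0.08,"rz":-0.34}
    - {"dx":-75,"dy":-165,"dz":-20,"rx":-0.12,"ry":-0.12,"rz":-0.5}
    - {"dx":-100,"dy":-220,"dz":-20,"rx":-0.16,"ry":-0.16,"rz":-0.67}
    - {"dx":-125,"dy":-275,"dz":-20,"rx":-0.21,"ry":-0.21,"rz":-0.84}
    - {"dx":-150,"dy":-330,"dz":-10,"rx":-0.25,"ry":-0.25,"rz":-1.0}
    - {"dx":-175,"dy":-390,"dz":0,"rx":-0.3,"ry":-0.3,"rz":-1.17}
    - {"dx":-200,"dy":-450,"dz":20,"rx":-0.34,"ry":-0.34,"rz":-1.34}
    - {"dx":-228,"dy":-511,"dz":50,"rx":-0.39,"ry":-0.4,"rz":-1.5}
    - {"dx":-228,"dy":-511,"dz":51,"rx":-0.392,"ry":-0.399,"rz":-1.517}

```text
invalid input
```

```bash
python3 - <<'E'
from h import *
print({k:np.round(v,4) for k,v in manip.get_state().items()})
d=manip.capture('wrist');save(d,'w1');np.savez('pics/w1.npz',**{k:d[k] for k in ['frame','mtx','view']})
for t in ['bore_large','bore_small']: print(t,[(np.round(r['point'],1).tolist(),round(r['score'],2)) for r in manip.tip_of(t,d)][:3])
E
```

```text
{'time_s': np.float64(2.85), 'qpos': array([-1.5123,  0.1808,  1.607 ,  0.    ,  1.3538, -0.2063]), 'qd': array([ 0.0021,  0.0001, -0.0001, -0.0002,  0.0013, -0.0012]), 'joint_torque': array([ 1.10000e-03, -4.33828e+01, -3.42167e+01,  7.03000e-02,
        3.09000e-02, -0.00000e+00]), 'position': array([ 0.1505, -0.555 ,  0.2387]), 'tcp_rot': array([-2.4952,  1.9087, -0.    ]), 'contact_force': array([-0.735 , -1.2138, -0.0134]), 'torque': array([0.0078, 0.0222, 0.0299]), 'gripper_width': np.float64(0.0883)}
bore_large []
bore_small []
```

View pics/w1.png

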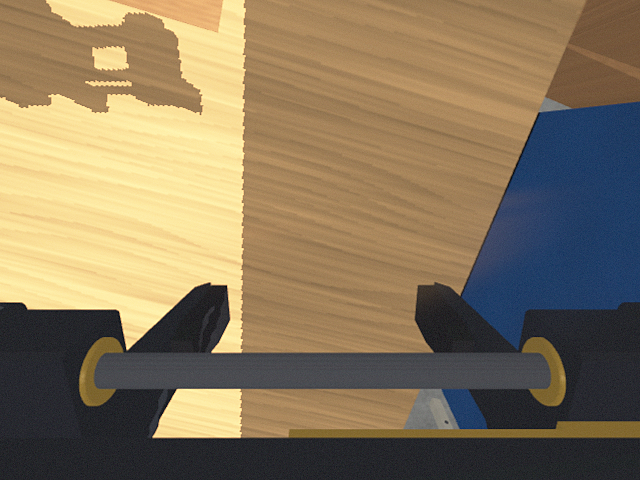

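Request:
send_rows:
  steps:
    - {"dx":-25,"dy":-55,"dz":-10,"rx":-0.04,"ry":-0.04,"rz":-0.17,"hand":1}
    - {"dx":-50,"dy":-110,"dz":-20,"rx":-0.08,"ry":-0.08,"rz":-0.34,"hand":1}
    - {"dx":-75,"dy":-165,"dz":-20,"rx":-0.12,"ry":-0.12,"rz":-0.5,"hand":1}
    - {"dx":-100,"dy":-220,"dz":-20,"rx":-0.16,"ry":-0.16,"rz":-0.67,"hand":1}
    - {"dx":-125,"dy":-275,"dz":-20,"rx":-0.21,"ry":-0.21,"rz":-0.84,"hand":1}
    - {"dx":-150,"dy":-330,"dz":-10,"rx":-0.25,"ry":-0.25,"rz":-1.0,"hand":1}
    - {"dx":-175,"dy":-390,"dz":0,"rx":-0.3,"ry":-0.3,"rz":-1.17,"hand":1}
    - {"dx":-200,"dy":-450,"dz":20,"rx":-0.34,"ry":-0.34,"rz":-1.34,"hand":1}
    - {"dx":-228,"dy":-511,"dz":50,"rx":-0.39,"ry":-0.4,"rz":-1.5,"hand":1}
    - {"dx":-228,"dy":-511,"dz":51,"rx":-0.392,"ry":-0.399,"rz":-1.517,"hand":1}

```text
time_s: 4.25
position: [0.5852, -0.1972, 0.1837]
tcp_rot: [2.959, 0.378, -0.772]
contact_force: [-0.6, -0.5, -0.0]
gripper_width: 0.088
```

```bash
python3 - <<'E'
from h import *
print({k:np.round(v,4) for k,v in manip.get_state().items()})
d=manip.capture('wrist');save(d,'w1b');np.savez('pics/w1.npz',**{k:d[k] for k in ['frame','mtx','view']})
for t in ['bore_large','bore_small']: print(t,[(np.round(r['point'],1).tolist(),round(r['score'],2)) for r in manip.tip_of(t,d)][:3])
E
```

```text
{'time_s': np.float64(4.25), 'qpos': array([-0.373 ,  0.6426,  1.175 , -0.2915,  1.7438, -0.6163]), 'qd': array([ 0.1263,  0.1751, -0.1982,  0.0223, -0.0026,  0.0857]), 'joint_torque': array([  1.1042, -63.8627, -32.6594,  -1.0841,   1.8635,  -0.475 ]), 'position': array([ 0.5852, -0.1972,  0.1837]), 'tcp_rot': array([ 2.9595,  0.3784, -0.772 ]), 'contact_force': array([-0.5915, -0.5233, -0.0425]), 'torque': array([ 0.0083, -0.3201, -0.028 ]), 'gripper_width': np.float64(0.088)}
bore_large [([181.5, 320.6], 0.9)]
bore_small [([299.5, 318.3], 0.83)]
```

View pics/w1b.png

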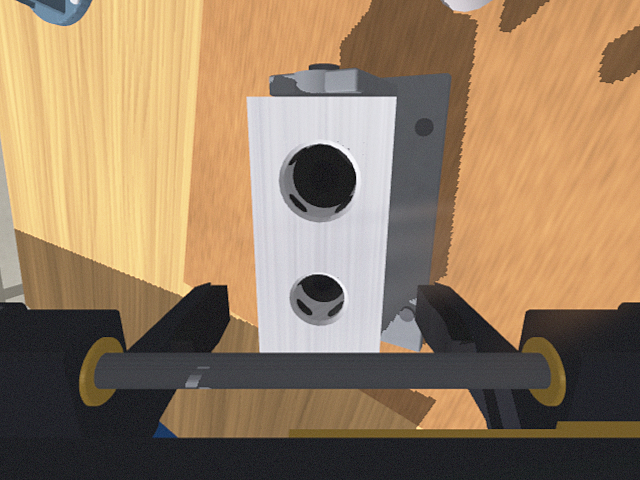

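```bash
python3 - <<'E'
from h import *
d=manip.capture('wrist');save(d,'w2');np.savez('pics/w2.npz',**{k:d[k] for k in ['frame','mtx','view']})
print(manip.get_state()['position'],manip.get_state()['tcp_rot'])
a=cv2.imread('pics/w2.png')[80:360,230:410];cv2.imwrite('pics/w2c.png',cv2.resize(a,None,fx=2.1,fy=2.1,interpolation=cv2.INTER_CUBIC))
a=cv2.imread('pics/side0.png')[250:420,260:410];cv2.imwrite('pics/side0d.png',cv2.resize(a,None,fx=3.5,fy=3.5,interpolation=cv2.INTER_CUBIC))
a=cv2.imread('pics/top0.png')[210:320,350:500];cv2.imwrite('pics/top0d.png',cv2.resize(a,None,fx=5,fy=5,interpolation=cv2.INTER_CUBIC))
E
```

```text
[ 0.58361377 -0.20226719  0.18847774] [ 2.96053652  0.36450029 -0.76416408]
```

View pics/w2c.png

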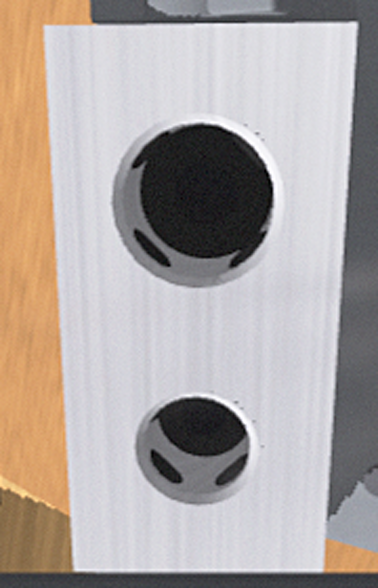

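View pics/side0d.png

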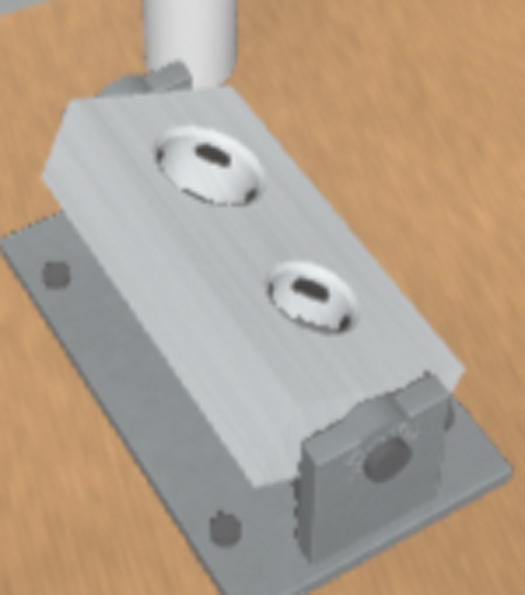

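View pics/top0d.png

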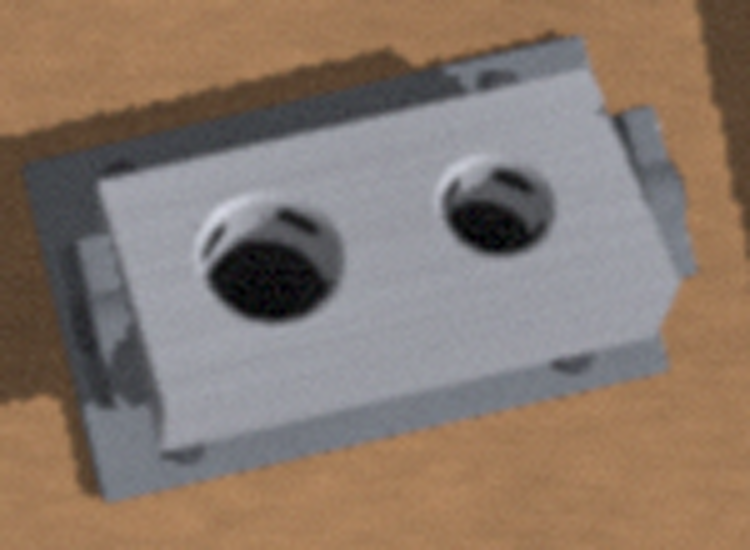

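```bash
cat > fit.py <<'E'
from h import *
from scipy.optimize import least_squares
S=np.load('pics/side0.npz');T=np.load('pics/top0.npz');W=np.load('pics/w2.npz')
f=lambda o,s:(lambda x,y:np.array([o[0]+(x+.5)/s-.5,o[1]+(y+.5)/s-.5]))
cam={'w':(W,f((230,80),2.1)),'s':(S,f((260,250),3.5)),'t':(T,f((350,210),5))}
C=[('w',(-50,102.5,0),(45,26)),('w',(50,102.5,0),(356,22)),
('s',(-50,102.5,0),(70,100)),('s',(50,102.5,0),(235,88)),('s',(50,-102.5,0),(463,372)),('s',(-50,102.5,-50),(43,180)),('s',(-50,-102.5,-50),(258,487)),
('t',(50,102.5,0),(100,183)),('t',(50,-102.5,0),(590,72)),('t',(-50,-102.5,0),(678,280)),('t',(-50,-102.5,-50),(655,335)),('t',(-50,102.5,-50),(165,450))]
B=[('w',1,(112,281,118,287)),('w',-1,(136,258,393,503)),('s',1,(155,263,125,207)),('s',-1,(267,356,261,334)),('t',1,(194,344,190,322)),('t',-1,(436,555,153,254))]
LN=[('w',-50,((75,570),)),('w',50,((325,570),))]
a=np.linspace(0,2*np.pi,120)
def frame(p):
    az,th=p[3:5];h=np.array([np.cos(az),np.sin(az),0]);n=h*np.sin(th)+[0,0,np.cos(th)];x=h*np.cos(th)-np.array([0,0,np.sin(th)])
    return np.c_[x,np.cross(n,x),n]
def res(p,lab=False):
    F=frame(p);c=p[:3];out=[];off=dict(w=p[6:8],s=p[8:10],t=p[10:12])
    wp=lambda q:c+F@(np.array(q)/1000)
    for k,q,m in C:
        d,g=cam[k];out.append((k+str(q),proj(d,wp(q))[0]+off[k]-g(*m)))
    for k,x,ms in LN:
        d,g=cam[k];A,b=proj(d,np.array([wp((x,102.5,0)),wp((x,-60,0))]))+off[k];t=b-A;nn=np.array([-t[1],t[0]])/np.linalg.norm(t)
        for m in ms: out.append(('line'+k+str(x),np.array([nn@(g(*m)-A)])))
    for k,s,m in B:
        d,g=cam[k];r=(26.5 if s>0 else 20.5)+p[5]
        P=np.array([wp((r*np.cos(t),s*46+r*np.sin(t),0)) for t in a]);q=proj(d,P)+off[k]
        lo=g(m[0],m[2]);hi=g(m[1],m[3]);out.append((k+'bore%d'%s,np.r_[q.min(0)-lo,q.max(0)-hi]))
    if lab:
        for n,r in out: print(n,r.round(1))
    return np.concatenate([r for _,r in out]+[p[6:]/LIM])
for LIM in (.02,1.5):
    s=least_squares(res,[.537,-.213,.1,.247,.5,1]+[0]*6,loss='soft_l1');p=s.x;print(LIM,p.round(4),np.degrees(p[4]),s.cost)
res(p,True);F=frame(p)
print(F.round(4)); 
for sgn in(1,-1): print(p[:3]+F@[0,.046*sgn,0])
E
python3 fit.py
```

```text
0.02 [ 5.3690e-01 -2.1130e-01  9.8100e-02  2.4810e-01  4.1430e-01  2.2479e+00
 -8.0000e-04 -1.4000e-03  1.9000e-03  8.0000e-04  1.7000e-03 -1.2000e-03] 23.739849998676018 13.346099642794051
1.5 [ 0.5365 -0.2111  0.0973  0.2481  0.4174  2.3343 -0.3756 -0.3182  1.2126
 -0.0068  0.7407 -0.6484] 23.91475414230993 6.670039282755155
w(-50, 102.5, 0) [-0.7  0.4]
w(50, 102.5, 0) [0.3 0.5]
s(-50, 102.5, 0) [0.1 0.2]
s(50, 102.5, 0) [-1.3 -0.3]
s(50, -102.5, 0) [ 0.7 -0.7]
s(-50, 102.5, -50) [-0.8 -0.5]
s(-50, -102.5, -50) [-0.9  0.3]
t(50, 102.5, 0) [-0.3 -0.2]
t(50, -102.5, 0) [-0.3 -1.2]
t(-50, -102.5, 0) [0.4 0.2]
t(-50, -102.5, -50) [ 0.1 -0.1]
t(-50, 102.5, -50) [-0.3  0.3]
linew-50 [-0.4]
linew50 [-0.6]
wbore1 [ 0.8 -1.1  0.5 -0.2]
wbore-1 [ 0.5  0.1 -0.2  0.2]
sbore1 [-0.3  0.9  0.8 -0.3]
sbore-1 [-0.2  0.5  1.2 -0.1]
tbore1 [ 0.4  0.5 -0.1  0.3]
tbore-1 [ 0.  -0.  -0.1  0.2]
[[ 0.8862 -0.2455  0.393 ]
 [ 0.2244  0.9694  0.0995]
 [-0.4054  0.      0.9141]]
[ 0.5251733  -0.16648049  0.09725189]
[ 0.54776163 -0.25566439  0.09725189]
```

```bash
cat >> h.py <<'E'
PF=np.array([.5365,-.2111,.0973]); AZ,TH=.2481,.416
_h=np.array([np.cos(AZ),np.sin(AZ),0]);N=_h*np.sin(TH)+[0,0,np.cos(TH)];XS=_h*np.cos(TH)-np.array([0,0,np.sin(TH)]);YB=np.cross(N,XS)
BL=PF+.046*YB;BS=PF-.046*YB
RB=toolR(-N,XS); RD=toolR([0,0,-1],_h)
E
python3 - <<'E'
from h import *
st=manip.get_state();print(st['time_s'])
for p,r in [((.56,-.13,.25),RB),((.53,.0,.26),RD),((.4765,.257,.26),RD),((.4765,.257,.184),RD)]: print(*nav(p,r,st))
E
```

```text
4.45
[-34.5 -75.8 -51.3] [-0.0001  0.0894 -0.003 ]
[ -37.3 -209.1  -61.4] [ 5.000e-04  5.054e-01 -3.000e-03]
[ -28.2 -471.4  -66.8] [ 5.000e-04  5.054e-01 -3.000e-03]
[ 8.600e+00 -4.715e+02 -3.000e-01] [ 5.000e-04  5.054e-01 -3.000e-03]
```

Request:
send_rows:
  steps:
    - {"dx":-20,"dy":-40,"dz":-40,"rx":0,"ry":0.1,"rz":-0.003,"hand":1}
    - {"dx":-34,"dy":-85,"dz":-60,"rx":0,"ry":0.2,"rz":-0.003,"hand":1}
    - {"dx":-37,"dy":-140,"dz":-66,"rx":0,"ry":0.35,"rz":-0.003,"hand":1}
    - {"dx":-37,"dy":-200,"dz":-66,"rx":0,"ry":0.505,"rz":-0.003,"hand":1}
    - {"dx":-35,"dy":-260,"dz":-67,"rx":0,"ry":0.505,"rz":-0.003,"hand":1}
    - {"dx":-32,"dy":-320,"dz":-67,"rx":0,"ry":0.505,"rz":-0.003,"hand":1}
    - {"dx":-20,"dy":-380,"dz":-50,"rx":0,"ry":0.505,"rz":-0.003,"hand":1}
    - {"dx":-5,"dy":-435,"dz":-25,"rx":0,"ry":0.505,"rz":-0.003,"hand":1}
    - {"dx":8,"dy":-471,"dz":0,"rx":0,"ry":0.505,"rz":-0.003,"hand":1}
    - {"dx":8,"dy":-471,"dz":0,"rx":0,"ry":0.505,"rz":-0.003,"hand":1}

```text
time_s: 5.7
position: [0.4745, 0.2559, 0.1835]
tcp_rot: [3.116, 0.389, -0.003]
contact_force: [0.4, -0.9, 0.7]
gripper_width: 0.0879
```

```bash
python3 - <<'E'
from h import *
d=manip.capture('wrist');d=manip.capture('wrist');save(d,'w3');np.savez('pics/w3.npz',**{k:d[k] for k in ['frame','mtx','view']})
s=manip.get_state();print(s['time_s'],s['position'],s['tcp_rot'],s['contact_force'])
E
```

```text
5.8 [0.47702519 0.25473456 0.18572795] [3.11685221 0.38571877 0.00377785] [ 0.42108996  0.13437586 -0.88170812]
```

View pics/w3.png

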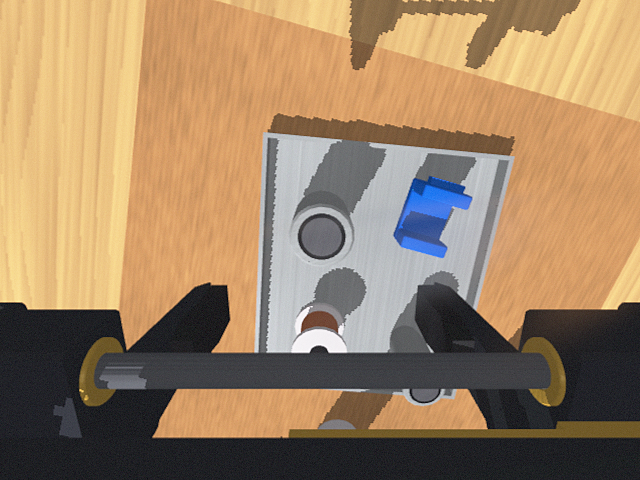

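```bash
python3 - <<'E'
from h import *
d=np.load('pics/w3.npz');im=cv2.imread('pics/w3.png')
g=cv2.cvtColor(im,cv2.COLOR_BGR2GRAY)[195:280,280:365]
m=(cv2.GaussianBlur(g,(3,3),0)<130).astype('uint8')
n,l,s,c=cv2.connectedComponentsWithStats(m);k=l[43,42];print(s[k],c[k]+[280,195])
cn=max(cv2.findContours((l==k).astype('uint8'),0,1)[0],key=len);print(cv2.fitEllipse(cn))
P=atz(d,*(c[k]+[280,195]),.084);st=manip.get_state();print(P)
print(nav([P[0],P[1],.05],RD),nav([P[0],P[1],.052],RD))
u=proj(d,[[.0+P[0]+.021,P[1],.084],[P[0]-.021,P[1],.084]]);print(u)
cv2.imwrite('pics/w3c.png',cv2.resize(im[190:290,270:370],None,fx=5,fy=5,interpolation=cv2.INTER_CUBIC))
E
```

```text
[  18   18   48   47 1744] [321.22534404 236.11181193]
((41.22386169433594, 41.105804443359375), (45.5230827331543, 46.96951675415039), 85.28787994384766)
[0.47456013 0.25908817 0.084     ]
(array([ -1.6,  -5. , 135.7]), array([ 0.0013, -0.0023, -0.0018])) (array([ -1.6,  -5. , 133.7]), array([ 0.0013, -0.0023, -0.0018]))
[[348.21182882 242.62283874]
 [293.91420716 229.52245634]]
```

View pics/w3c.png

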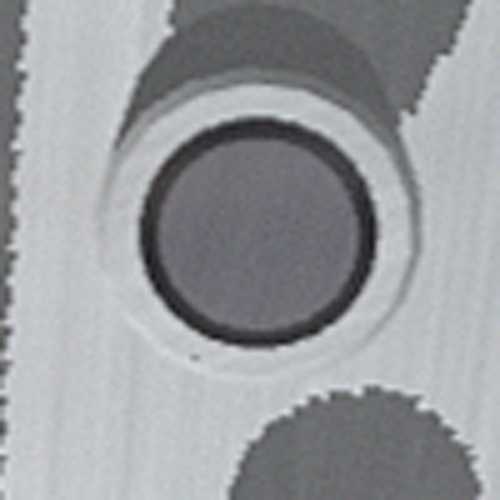

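Request:
send_rows:
  steps:
    - {"dx":-1.5,"dy":-4.7,"dz":40,"rx":0.001,"ry":-0.002,"rz":-0.002,"hand":1}
    - {"dx":-1.5,"dy":-4.7,"dz":90,"rx":0.001,"ry":-0.002,"rz":-0.002,"hand":1}
    - {"dx":-1.5,"dy":-4.7,"dz":125,"rx":0.001,"ry":-0.002,"rz":-0.002,"hand":1}
    - {"dx":-1.5,"dy":-4.7,"dz":133.5,"rx":0.001,"ry":-0.002,"rz":-0.002,"hand":1}
    - {"dx":-1.5,"dy":-4.7,"dz":133.5,"rx":0.001,"ry":-0.002,"rz":-0.002,"hand":1}
    - {"dx":-1.5,"dy":-4.7,"dz":133.5,"rx":0.001,"ry":-0.002,"rz":-0.002,"hand":-1}
    - {"dx":-1.5,"dy":-4.7,"dz":133.5,"rx":0.001,"ry":-0.002,"rz":-0.002,"hand":-1}
    - {"dx":-1.5,"dy":-4.7,"dz":133.5,"rx":0.001,"ry":-0.002,"rz":-0.002,"hand":-1}
    - {"dx":-1.5,"dy":-4.7,"dz":133.5,"rx":0.001,"ry":-0.002,"rz":-0.002,"hand":-1}
  grip_force: 50

```text
time_s: 6.92
position: [0.4748, 0.259, 0.0525]
tcp_rot: [3.117, 0.389, 0.001]
contact_force: [-2.7, -0.6, 2.2]
gripper_width: 0.0499
```

```bash
python3 - <<'E'
from h import *
d=manip.capture('wrist');save(d,'w4')
s=manip.get_state();print(s['time_s'],s['position'],s['tcp_rot'],s['contact_force'],s['gripper_width'])
E
```

```text
6.975 [0.47470617 0.25896997 0.05244129] [3.11717984e+00 3.89241335e-01 5.22470538e-04] [-1.35744902  0.09289334  1.94665122] 0.04860552463859142
```

View pics/w4.png

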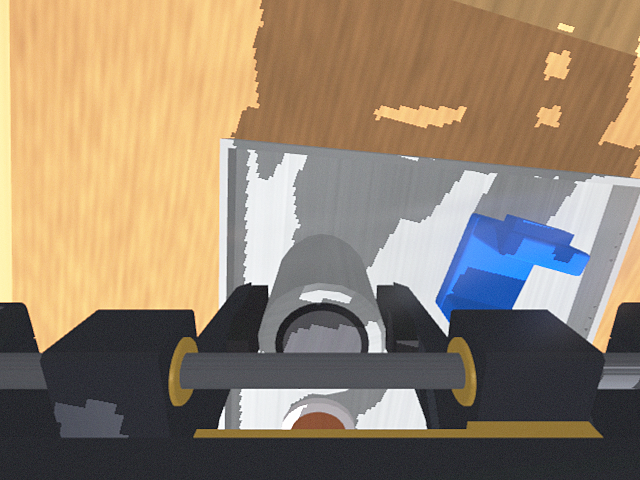

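```bash
python3 - <<'E'
from h import *
st=manip.get_state()
for p,r in [((.4747,.259,.25),RD),((.54,.0,.25),RD),(BL+N*.14,RB),(BL+N*.0634,RB)]: print(p,*nav(p,r,st))
E
```

```text
(0.4747, 0.259, 0.25) [ 1.000e-01  0.000e+00 -1.976e+02] [ 0.0002 -0.0003  0.0004]
(0.54, 0.0, 0.25) [  -0.3  267.1 -197.5] [ 0.0002 -0.0003  0.0004]
[ 0.58004652 -0.15261586  0.22535977] [   0.9  424.9 -172.8] [ 3.000e-04 -4.163e-01  3.000e-04]
[ 0.5500399  -0.16021711  0.15529278] [ -30.   424.9 -102.8] [ 3.000e-04 -4.163e-01  3.000e-04]
```

Request:
send_rows:
  steps:
    - {"dx":0,"dy":0,"dz":-50,"rx":0,"ry":0,"rz":0,"hand":-1}
    - {"dx":0,"dy":0,"dz":-110,"rx":0,"ry":0,"rz":0,"hand":-1}
    - {"dx":0,"dy":25,"dz":-165,"rx":0,"ry":0,"rz":0,"hand":-1}
    - {"dx":0,"dy":70,"dz":-197,"rx":0,"ry":0,"rz":0,"hand":-1}
    - {"dx":0,"dy":130,"dz":-198,"rx":0,"ry":0,"rz":0,"hand":-1}
    - {"dx":0,"dy":190,"dz":-198,"rx":0,"ry":0,"rz":0,"hand":-1}
    - {"dx":0,"dy":250,"dz":-198,"rx":0,"ry":0,"rz":0,"hand":-1}
    - {"dx":0,"dy":310,"dz":-198,"rx":0,"ry":-0.1,"rz":0,"hand":-1}
    - {"dx":1,"dy":370,"dz":-190,"rx":0,"ry":-0.25,"rz":0,"hand":-1}
    - {"dx":1,"dy":420,"dz":-173,"rx":0,"ry":-0.41,"rz":0,"hand":-1}

```text
time_s: 8.22
position: [0.5798, -0.1505, 0.2264]
tcp_rot: [3.002, 0.372, -0.626]
contact_force: [0.4, -1.1, -2.3]
gripper_width: 0.0487
```

```bash
python3 - <<'E'
from h import *
d=manip.capture('wrist');d=manip.capture('wrist');save(d,'w5');np.savez('pics/w5.npz',**{k:d[k] for k in ['frame','mtx','view']})
st=manip.get_state();print(st['time_s'],st['position'],st['tcp_rot'],st['contact_force'],st['gripper_width'])
for k in (.14,.0634,.05): print(*nav(BL+N*k,RB,st))
E
```

```text
8.325 [ 0.57737425 -0.15126306  0.21333196] [ 3.00560905  0.37213746 -0.6534068 ] [-1.00110899  1.1957411  -5.19517207] 0.04923898694820644
[ -2.9   1.9 -11.9] [-0.0093  0.0111  0.0002]
[-2.1  2.6 64.7] [-0.0093  0.0111  0.0002]
[-1.9  2.7 78.1] [-0.0093  0.0111  0.0002]
```

View pics/w5.png

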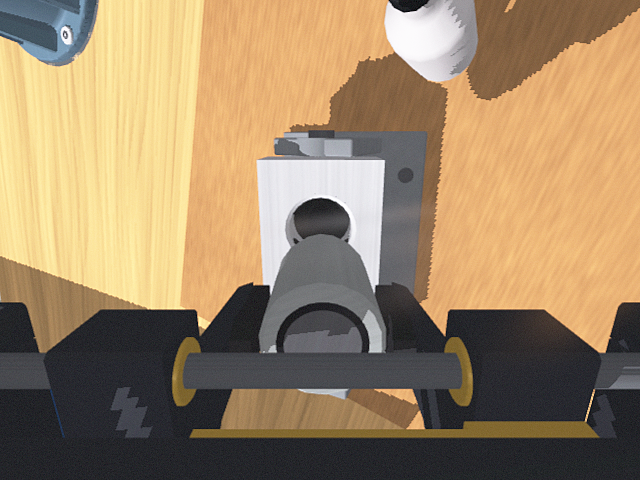

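Request:
send_rows:
  steps:
    - {"dx":-2.9,"dy":2,"dz":20,"rx":-0.009,"ry":0.011,"rz":0,"hand":-1}
    - {"dx":-2.5,"dy":2.5,"dz":45,"rx":-0.009,"ry":0.011,"rz":0,"hand":-1}
    - {"dx":-2.1,"dy":2.6,"dz":60,"rx":-0.009,"ry":0.011,"rz":0,"hand":-1}
    - {"dx":-2.1,"dy":2.6,"dz":60,"rx":-0.009,"ry":0.011,"rz":0,"hand":-1}
    - {"dx":-2.1,"dy":2.6,"dz":60,"rx":-0.009,"ry":0.011,"rz":0,"hand":-1}
    - {"dx":-2.1,"dy":2.6,"dz":60,"rx":-0.009,"ry":0.011,"rz":0,"hand":-1}

```text
time_s: 9.07
position: [0.5529, -0.1598, 0.1609]
tcp_rot: [3.001, 0.375, -0.63]
contact_force: [-0.0, 0.6, -3.3]
gripper_width: 0.0489
```

```bash
python3 - <<'E'
from h import *
d=manip.capture('wrist');save(d,'w6');np.savez('pics/w6.npz',**{k:d[k] for k in ['frame','mtx','view']})
d=manip.capture('side');save(d,'s6');np.savez('pics/s6.npz',**{k:d[k] for k in ['frame','mtx','view']})
st=manip.get_state();print(st['time_s'],st['position'],st['tcp_rot'],st['contact_force'],st['gripper_width'])
for k in (.0634,.05): print(*nav(BL+N*k,RB,st))
a=cv2.imread('pics/s6.png')[190:400,240:420];cv2.imwrite('pics/s6c.png',cv2.resize(a,None,fx=2.8,fy=2.8,interpolation=cv2.INTER_CUBIC))
E
```

```text
9.175 [ 0.55255228 -0.15981433  0.16041484] [ 3.00165402  0.37464855 -0.63123598] [ 0.04958873 -0.1846756  -3.40311047] 0.04868302439139785
[-0.3 -0.2  5.7] [ 0.0006 -0.0014  0.0001]
[-0.3 -0.2 19.1] [ 0.0006 -0.0014  0.0001]
```

View pics/w6.png

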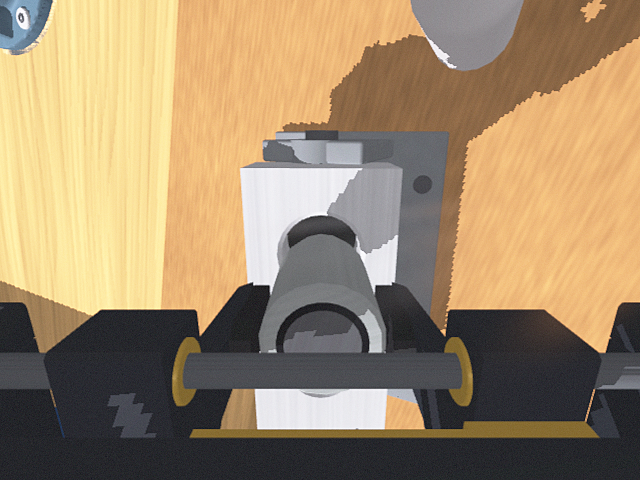

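View pics/s6c.png

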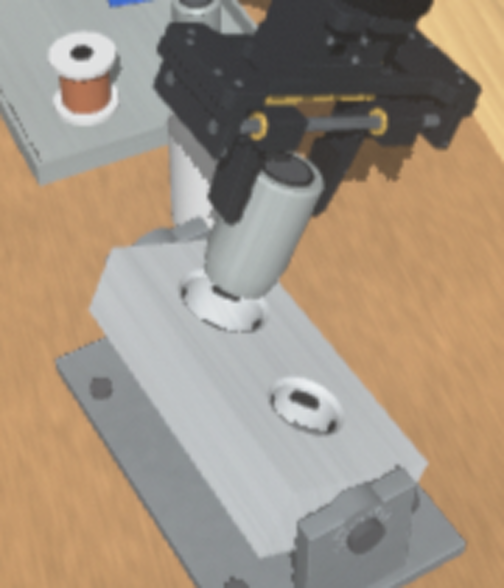

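```bash
python3 - <<'E'
from h import *
st=manip.get_state();Rt=R.from_rotvec(st['tcp_rot']).as_matrix();p=st['position']
a=np.linspace(0,2*np.pi,200)
def circ(c,F,r,z): return c+(F@np.array([r*np.cos(a),r*np.sin(a),0*a+z])).T
F=np.c_[XS,YB,N]
for n,sc,box in (('w6',5,(235,150,395,290)),('s6',6,(295,230,420,330))):
    d=np.load(f'pics/{n}.npz');im=cv2.imread(f'pics/{n}.png')[box[1]:box[3],box[0]:box[2]]
    im=cv2.resize(im,None,fx=sc,fy=sc,interpolation=cv2.INTER_CUBIC)
    def dr(P,c): 
        q=((proj(d,P)-[box[0],box[1]]+.5)*sc-.5);cv2.polylines(im,[np.round(q).astype(int)],False,c,1)
    dr(circ(BL,F,.0288,0),(0,0,255));dr(circ(BL,F,.0265,0),(0,0,180));dr(circ(BS,F,.0228,0),(0,0,255))
    dr(circ(p,Rt,.0215,.0484),(0,200,0));dr(circ(p,Rt,.025,.0484-.016),(0,255,0));dr(circ(p,Rt,.025,.0484-.078),(255,0,0));dr(circ(p,Rt,.023,.0484-.08),(255,0,0))
    for s in(-1,1): dr(np.array([PF+F@[s*.05,.1025,0],PF+F@[s*.05,-.1025,0]]),(255,255,0))
    dr(np.array([PF+F@[.05,.1025,0],PF+F@[-.05,.1025,0]]),(255,255,0))
    cv2.imwrite(f'pics/{n}o.png',im)
E
```

View pics/w6o.png

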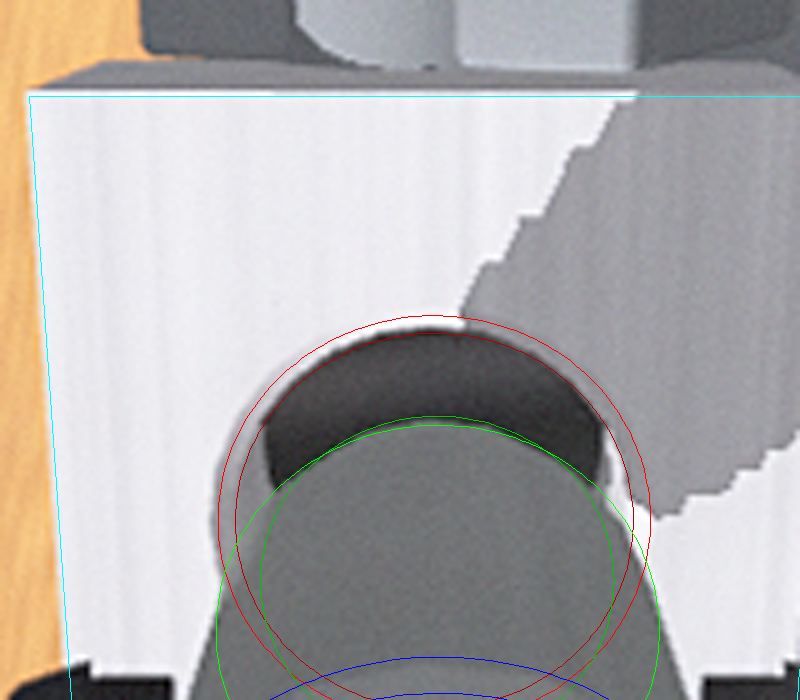

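View pics/s6o.png

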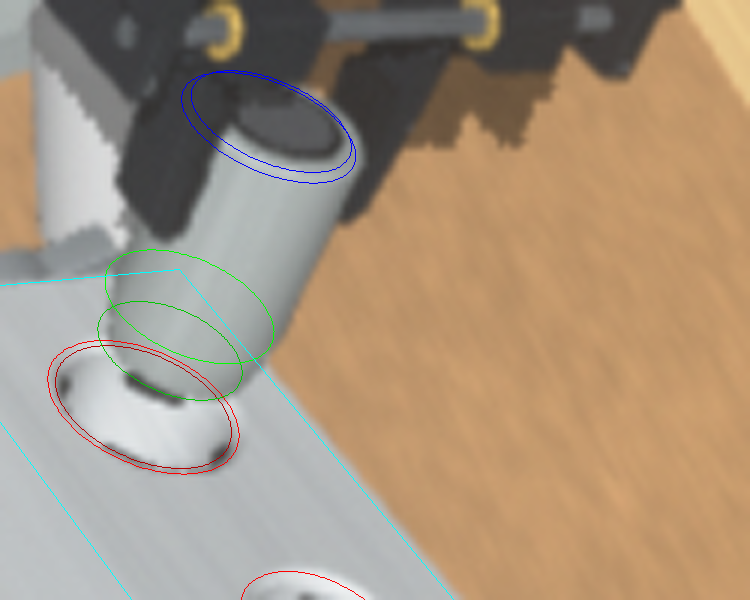

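Request:
send_rows:
  steps:
    - {"dx":-0.9,"dy":-0.2,"dz":10,"rx":0.001,"ry":-0.001,"rz":0,"hand":-1}
    - {"dx":-0.9,"dy":-0.2,"dz":20,"rx":0.001,"ry":-0.001,"rz":0,"hand":-1}
    - {"dx":-0.9,"dy":-0.2,"dz":26,"rx":0.001,"ry":-0.001,"rz":0,"hand":-1}
    - {"dx":-0.9,"dy":-0.2,"dz":28,"rx":0.001,"ry":-0.001,"rz":0,"hand":-1}
    - {"dx":-0.9,"dy":-0.2,"dz":28,"rx":0.001,"ry":-0.001,"rz":0,"hand":-1}
  grip_force: 60

```text
time_s: 9.8
position: [0.5407, -0.1626, 0.1351]
tcp_rot: [3.002, 0.374, -0.633]
contact_force: [0.7, 0.2, -1.9]
gripper_width: 0.0487
```

```bash
cat > ck.py <<'E'
from h import *
import sys
B,b=(BL,'L') if sys.argv[1]=='L' else (BS,'S')
st=manip.get_state();Rt=R.from_rotvec(st['tcp_rot']).as_matrix()
F=np.c_[XS,YB,N]
print('t',st['time_s'],'w',st['gripper_width'],'F tool',(Rt.T@st['contact_force']).round(2),'M tool',(Rt.T@st['torque']).round(3))
print('tcp in bore frame mm',(F.T@(st['position']-B)*1000).round(2),'nav rot',nav(B,RB,st)[1])
E
python3 ck.py L
```

```text
t 9.8 w 0.04869594214079644 F tool [1.45 0.01 1.39] M tool [-0.107  0.467  0.034]
tcp in bore frame mm [-0.64 -0.07 40.99] nav rot [-0.0005 -0.0002  0.0001]
```

Request:
send_rows:
  steps:
    - {"dx":0,"dy":0,"dz":4,"rx":0,"ry":0,"rz":0,"hand":-1}
    - {"dx":0,"dy":0,"dz":8,"rx":0,"ry":0,"rz":0,"hand":-1}
    - {"dx":0,"dy":0,"dz":12,"rx":0,"ry":0,"rz":0,"hand":-1}
    - {"dx":0,"dy":0,"dz":16,"rx":0,"ry":0,"rz":0,"hand":-1}
    - {"dx":0,"dy":0,"dz":18,"rx":0,"ry":0,"rz":0,"hand":-1}

```text
time_s: 10.42
position: [0.5348, -0.1646, 0.1199]
tcp_rot: [3.002, 0.374, -0.629]
contact_force: [2.5, 2.5, 5.7]
gripper_width: 0.0487
```

```bash
python3 ck.py L
```

```text
t 10.425 w 0.0487311645425229 F tool [ 0.53 -1.79 -6.45] M tool [ 0.27   0.401 -0.026]
tcp in bore frame mm [-0.16 -0.52 24.64] nav rot [ 0.0011 -0.0027 -0.0003]
```

Request:
send_rows:
  steps:
    - {"dx":0,"dy":-0.3,"dz":2,"rx":0,"ry":0,"rz":0,"hand":-1}
    - {"dx":0,"dy":-0.3,"dz":4,"rx":0,"ry":0,"rz":0,"hand":-1}
    - {"dx":0,"dy":-0.3,"dz":6,"rx":0,"ry":0,"rz":0,"hand":-1}

```text
time_s: 10.8
position: [0.533, -0.1651, 0.1151]
tcp_rot: [3.001, 0.374, -0.627]
contact_force: [3.0, 0.9, 4.2]
gripper_width: 0.0488
```

```bash
python3 ck.py L
```

```text
t 10.8 w 0.048753016188078556 F tool [ 1.19 -0.17 -5.06] M tool [ 0.162  0.5   -0.03 ]
tcp in bore frame mm [ 0.06 -0.53 19.5 ] nav rot [ 0.0021 -0.0041 -0.0005]
```

Request:
send_rows:
  steps:
    - {"dx":0,"dy":0,"dz":1.5,"rx":0,"ry":0,"rz":0,"hand":-1}
    - {"dx":0,"dy":0,"dz":2.5,"rx":0,"ry":0,"rz":0,"hand":-1}

```text
time_s: 11.05
position: [0.532, -0.1653, 0.1127]
tcp_rot: [3.001, 0.374, -0.627]
contact_force: [2.3, 1.8, 3.3]
gripper_width: 0.0486
```

```bash
python3 ck.py L
```

```text
t 11.05 w 0.04855582684785851 F tool [ 1.13 -1.21 -4.12] M tool [0.27  0.448 0.013]
tcp in bore frame mm [ 0.05 -0.53 16.88] nav rot [ 0.0021 -0.004  -0.0005]
```

Request:
send_rows:
  steps:
    - {"dx":0,"dy":0,"dz":1.5,"rx":0,"ry":0,"rz":0,"hand":-1}
    - {"dx":0,"dy":0,"dz":2.5,"rx":0,"ry":0,"rz":0,"hand":-1}

```text
time_s: 11.3
position: [0.531, -0.1656, 0.1103]
tcp_rot: [3.001, 0.374, -0.627]
contact_force: [1.4, 2.1, 3.5]
gripper_width: 0.049
```

```bash
python3 ck.py L
```

```text
t 11.3 w 0.04902058525544465 F tool [ 0.33 -1.65 -4.02] M tool [0.223 0.441 0.021]
tcp in bore frame mm [ 0.07 -0.51 14.19] nav rot [ 0.0021 -0.0039 -0.0005]
```

Foot about 34 mm deep, force steady; carry on in small steps.

Request:
send_rows:
  steps:
    - {"dx":0,"dy":0,"dz":1.2,"rx":0,"ry":0,"rz":0,"hand":-1}
    - {"dx":0,"dy":0,"dz":2,"rx":0,"ry":0,"rz":0,"hand":-1}

```text
time_s: 11.55
position: [0.5302, -0.1658, 0.1084]
tcp_rot: [3.001, 0.374, -0.627]
contact_force: [2.0, 3.1, 5.5]
gripper_width: 0.0484
```

```bash
python3 ck.py L
```

```text
t 11.55 w 0.04842946065543267 F tool [ 0.28 -2.54 -6.17] M tool [ 0.31   0.316 -0.049]
tcp in bore frame mm [ 0.07 -0.53 12.14] nav rot [ 0.002  -0.0039 -0.0005]
```

Request:
send_rows:
  steps:
    - {"dx":0,"dy":0,"dz":1,"rx":0,"ry":0,"rz":0,"hand":-1}
    - {"dx":0,"dy":0,"dz":1.5,"rx":0,"ry":0,"rz":0,"hand":-1}

```text
time_s: 11.8
position: [0.53, -0.1659, 0.108]
tcp_rot: [3.001, 0.374, -0.626]
contact_force: [3.0, 4.0, 9.1]
gripper_width: 0.0487
```

```bash
python3 ck.py L
```

```text
t 11.8 w 0.04872013566449013 F tool [-0.07 -3.08 -9.9 ] M tool [0.493 0.075 0.015]
tcp in bore frame mm [ 0.07 -0.62 11.76] nav rot [ 0.0025 -0.0046 -0.0007]
```

Request:
send_rows:
  steps:
    - {"dx":0,"dy":0,"dz":2.0,"rx":0,"ry":0,"rz":0,"hand":-1}
    - {"dx":0,"dy":0,"dz":3,"rx":0,"ry":0,"rz":0,"hand":-1}

```text
time_s: 12.05
position: [0.5299, -0.1662, 0.1076]
tcp_rot: [3.001, 0.373, -0.623]
contact_force: [2.7, 5.5, 18.0]
gripper_width: 0.0487
```

```bash
python3 ck.py L
```

```text
t 12.05 w 0.048747764249782576 F tool [ -3.51  -4.62 -18.08] M tool [ 0.883 -0.425 -0.028]
tcp in bore frame mm [ 0.06 -0.86 11.25] nav rot [ 0.0036 -0.0062 -0.0013]
```

Request:
send_rows:
  steps:
    - {"dx":0,"dy":0,"dz":3,"rx":0,"ry":0,"rz":0,"hand":-1}
    - {"dx":0,"dy":0,"dz":1.5,"rx":0,"ry":0,"rz":0,"hand":1}
    - {"dx":0,"dy":0,"dz":0.5,"rx":0,"ry":0,"rz":0,"hand":1}
    - {"dx":0,"dy":0,"dz":0,"rx":0,"ry":0,"rz":0,"hand":1}
    - {"dx":0,"dy":0,"dz":0,"rx":0,"ry":0,"rz":0,"hand":1}

```text
time_s: 12.68
position: [0.5295, -0.1663, 0.1071]
tcp_rot: [3.001, 0.373, -0.624]
contact_force: [0.4, -0.2, 0.0]
gripper_width: 0.0862
```

```bash
python3 ck.py L; python3 - <<'E'
from h import *
st=manip.get_state()
for p,r in [(BL+N*.10,RB),((.55,-.08,.25),RB),((.53,.04,.25),RD),((.5965,.145,.25),RD),((.5965,.145,.184),RD)]: print(p,*nav(p,r,st))
E
```

```text
t 12.675 w 0.08624919654314796 F tool [ 0.29  0.27 -0.14] M tool [-0.136  0.219  0.027]
tcp in bore frame mm [-0.11 -0.82 10.63] nav rot [ 0.0031 -0.0053 -0.0012]
[ 0.56437727 -0.15658518  0.18877127] [  0.6  -0.5 -89.4] [ 0.0031 -0.0053 -0.0012]
(0.55, -0.08, 0.25) [ -19.5  -78.1 -147.7] [ 0.0031 -0.0053 -0.0012]
(0.53, 0.04, 0.25) [ -10.4 -199.3 -152.1] [ 0.0033  0.4107 -0.0006]
(0.5965, 0.145, 0.25) [  72.2 -284.8 -188.4] [ 0.0033  0.4107 -0.0006]
(0.5965, 0.145, 0.184) [  98.6 -285.  -127.9] [ 0.0033  0.4107 -0.0006]
```

Request:
send_rows:
  steps:
    - {"dx":0,"dy":0,"dz":-30,"rx":0,"ry":0,"rz":0,"hand":1}
    - {"dx":0,"dy":0,"dz":-80,"rx":0,"ry":0,"rz":0,"hand":1}
    - {"dx":-5,"dy":-30,"dz":-125,"rx":0,"ry":0,"rz":0,"hand":1}
    - {"dx":-15,"dy":-75,"dz":-152,"rx":0,"ry":0.05,"rz":0,"hand":1}
    - {"dx":-15,"dy":-130,"dz":-155,"rx":0,"ry":0.2,"rz":0,"hand":1}
    - {"dx":-12,"dy":-190,"dz":-155,"rx":0,"ry":0.35,"rz":0,"hand":1}
    - {"dx":20,"dy":-235,"dz":-165,"rx":0.003,"ry":0.41,"rz":0,"hand":1}
    - {"dx":60,"dy":-270,"dz":-170,"rx":0.003,"ry":0.411,"rz":0,"hand":1}
    - {"dx":98,"dy":-285,"dz":-130,"rx":0.003,"ry":0.411,"rz":-0.001,"hand":1}
    - {"dx":98,"dy":-285,"dz":-128,"rx":0.003,"ry":0.411,"rz":-0.001,"hand":1}

```text
time_s: 13.92
position: [0.5932, 0.1459, 0.1793]
tcp_rot: [-3.116, -0.393, 0.014]
contact_force: [-0.2, -0.3, -0.1]
gripper_width: 0.0877
```

```bash
python3 - <<'E'
from h import *
for i in range(3): d=manip.capture('wrist')
save(d,'w7');np.savez('pics/w7.npz',**{k:d[k] for k in ['frame','mtx','view']})
s=manip.get_state();print(s['time_s'],s['position'],s['tcp_rot'],s['contact_force'])
im=cv2.imread('pics/w7.png');cv2.imwrite('pics/w7c.png',cv2.resize(im[190:290,270:370],None,fx=5,fy=5,interpolation=cv2.INTER_CUBIC))
E
```

```text
14.075 [0.59632528 0.14423887 0.18551044] [3.11688117e+00 3.88820686e-01 1.81709718e-03] [ 0.33797196  0.14103133 -0.18589885]
```

View pics/w7.png

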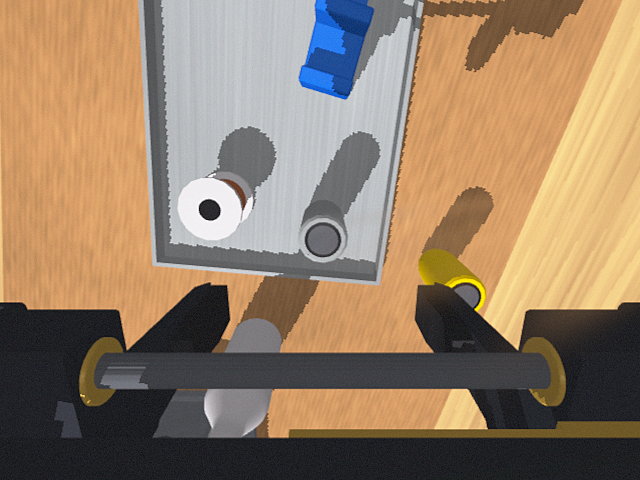

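View pics/w7c.png

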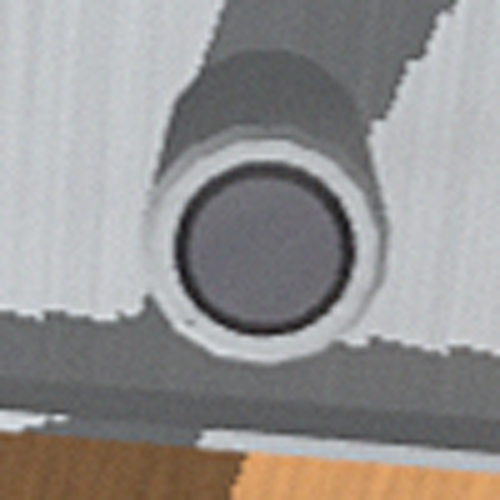

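```bash
python3 - <<'E'
from h import *
d=np.load('pics/w7.npz');P=atz(d,322.8,239,.084);print(P,nav([P[0],P[1],.052],RD))
E
```

```text
[0.59539373 0.14692975 0.084     ] (array([ -0.4,  -2.9, 133.5]), array([ 0.0007, -0.0011,  0.0001]))
```

Request:
send_rows:
  steps:
    - {"dx":-0.4,"dy":-2.9,"dz":30,"rx":0.001,"ry":-0.001,"rz":0,"hand":0.4}
    - {"dx":-0.4,"dy":-2.9,"dz":60,"rx":0.001,"ry":-0.001,"rz":0,"hand":0.4}
    - {"dx":-0.4,"dy":-2.9,"dz":100,"rx":0.001,"ry":-0.001,"rz":0,"hand":0.4}
    - {"dx":-0.4,"dy":-2.9,"dz":125,"rx":0.001,"ry":-0.001,"rz":0,"hand":0.4}
    - {"dx":-0.4,"dy":-2.9,"dz":133,"rx":0.001,"ry":-0.001,"rz":0,"hand":0.4}
    - {"dx":-0.4,"dy":-2.9,"dz":133,"rx":0.001,"ry":-0.001,"rz":0,"hand":0.4}
    - {"dx":-0.4,"dy":-2.9,"dz":133,"rx":0.001,"ry":-0.001,"rz":0,"hand":-1}
    - {"dx":-0.4,"dy":-2.9,"dz":133,"rx":0.001,"ry":-0.001,"rz":0,"hand":-1}
    - {"dx":-0.4,"dy":-2.9,"dz":133,"rx":0.001,"ry":-0.001,"rz":0,"hand":-1}
    - {"dx":-0.4,"dy":-2.9,"dz":133,"rx":0.001,"ry":-0.001,"rz":0,"hand":-1}
  grip_force: 55

```text
time_s: 15.32
position: [0.5959, 0.1469, 0.0534]
tcp_rot: [-3.117, -0.389, -0.002]
contact_force: [-1.8, 0.2, 6.2]
gripper_width: 0.0368
```

```bash
python3 - <<'E'
from h import *
st=manip.get_state();print(st['time_s'],st['position'],st['gripper_width'],st['contact_force'])
for p,r in [((.5954,.1469,.255),RD),((.55,.0,.255),RD),(BS+N*.14,RB),(BS+N*.07,RB)]: print(p,*nav(p,r,st))
E
```

```text
15.325 [0.59587253 0.14693463 0.05344802] 0.03675744786236695 [-1.77340926  0.17399518  6.22549045]
(0.5954, 0.1469, 0.255) [-2.000e-01 -1.000e-01 -2.016e+02] [ 0.     -0.0011  0.0002]
(0.55, 0.0, 0.255) [ -80.4  131.2 -201.6] [ 0.     -0.0011  0.0002]
[ 0.60263828 -0.24179889  0.22535977] [ -88.8  378.5 -172. ] [ 1.000e-04 -4.171e-01  2.000e-04]
[ 0.57521708 -0.2487452   0.16132989] [-117.2  378.5 -108. ] [ 1.000e-04 -4.171e-01  2.000e-04]
```

Request:
send_rows:
  steps:
    - {"dx":0,"dy":0,"dz":-50,"rx":0,"ry":0,"rz":0,"hand":-1}
    - {"dx":0,"dy":0,"dz":-110,"rx":0,"ry":0,"rz":0,"hand":-1}
    - {"dx":-5,"dy":5,"dz":-170,"rx":0,"ry":0,"rz":0,"hand":-1}
    - {"dx":-25,"dy":40,"dz":-202,"rx":0,"ry":0,"rz":0,"hand":-1}
    - {"dx":-50,"dy":90,"dz":-205,"rx":0,"ry":0,"rz":0,"hand":-1}
    - {"dx":-70,"dy":145,"dz":-205,"rx":0,"ry":0,"rz":0,"hand":-1}
    - {"dx":-80,"dy":205,"dz":-205,"rx":0,"ry":-0.05,"rz":0,"hand":-1}
    - {"dx":-85,"dy":265,"dz":-200,"rx":0,"ry":-0.2,"rz":0,"hand":-1}
    - {"dx":-88,"dy":325,"dz":-190,"rx":0,"ry":-0.35,"rz":0,"hand":-1}
    - {"dx":-89,"dy":375,"dz":-175,"rx":0,"ry":-0.417,"rz":0,"hand":-1}

```text
time_s: 16.58
position: [0.6023, -0.2404, 0.2269]
tcp_rot: [3.001, 0.374, -0.638]
contact_force: [0.1, 0.2, -2.4]
gripper_width: 0.0364
```

```bash
python3 - <<'E'
from h import *
for i in range(2): d=manip.capture('wrist')
save(d,'w8');np.savez('pics/w8.npz',**{k:d[k] for k in ['frame','mtx','view']})
st=manip.get_state();print(st['time_s'],st['position'],st['gripper_width'])
for k in (.14,.07): print(*nav(BS+N*k,RB,st))
E
```

```text
16.675 [ 0.60037016 -0.24241231  0.22092662] 0.036456625802487784
[ 0.3 -0.1 -5. ] [-0.006   0.0083 -0.0015]
[ 0.9  0.3 65. ] [-0.006   0.0083 -0.0015]
```

View pics/w8.png

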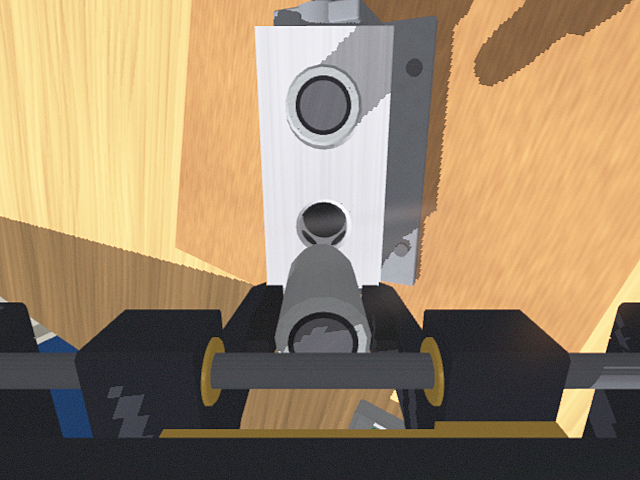

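Request:
send_rows:
  steps:
    - {"dx":0.3,"dy":0.3,"dz":25,"rx":-0.006,"ry":0.008,"rz":-0.001,"hand":-1}
    - {"dx":0.5,"dy":0.5,"dz":50,"rx":-0.006,"ry":0.008,"rz":-0.001,"hand":-1}
    - {"dx":0.6,"dy":0.6,"dz":65,"rx":-0.006,"ry":0.008,"rz":-0.001,"hand":-1}
    - {"dx":0.6,"dy":0.6,"dz":65,"rx":-0.006,"ry":0.008,"rz":-0.001,"hand":-1}
    - {"dx":0.6,"dy":0.6,"dz":65,"rx":-0.006,"ry":0.008,"rz":-0.001,"hand":-1}
    - {"dx":0.6,"dy":0.6,"dz":65,"rx":-0.006,"ry":0.008,"rz":-0.001,"hand":-1}
  grip_force: 60

```text
time_s: 17.42
position: [0.5759, -0.2491, 0.1628]
tcp_rot: [3.001, 0.373, -0.631]
contact_force: [0.2, -0.0, -1.4]
gripper_width: 0.0367
```

```bash
python3 ck.py S; python3 - <<'E'
from h import *
d=manip.capture('wrist');save(d,'w9');np.savez('pics/w9.npz',**{k:d[k] for k in ['frame','mtx','view']})
st=manip.get_state();Rt=R.from_rotvec(st['tcp_rot']).as_matrix();p=st['position'];F=np.c_[XS,YB,N]
a=np.linspace(0,2*np.pi,200)
def circ(c,F,r,z): return c+(F@np.array([r*np.cos(a),r*np.sin(a),0*a+z])).T
box=(235,150,395,290);sc=5
im=cv2.resize(cv2.imread('pics/w9.png')[150:290,235:395],None,fx=5,fy=5,interpolation=cv2.INTER_CUBIC)
def dr(P,c): 
    q=((proj(d,P)-[box[0],box[1]]+.5)*sc-.5);cv2.polylines(im,[np.round(q).astype(int)],False,c,1)
dr(circ(BS,F,.0228,0),(0,0,255));dr(circ(p,Rt,.0155,.0494),(0,200,0));dr(circ(p,Rt,.019,.0334),(0,255,0));dr(circ(BL,F,.025,.0415),(255,0,0))
for s in(-1,1): dr(np.array([PF+F@[s*.05,.1025,0],PF+F@[s*.05,-.1025,0]]),(255,255,0))
cv2.imwrite('pics/w9o.png',im)
E
```

```text
t 17.425 w 0.03671972876792812 F tool [0.78 0.09 1.2 ] M tool [-0.057  0.43   0.031]
tcp in bore frame mm [-5.000e-02 -5.600e-01  7.156e+01] nav rot [ 0.0016 -0.0016 -0.0008]
```

View pics/w9o.png

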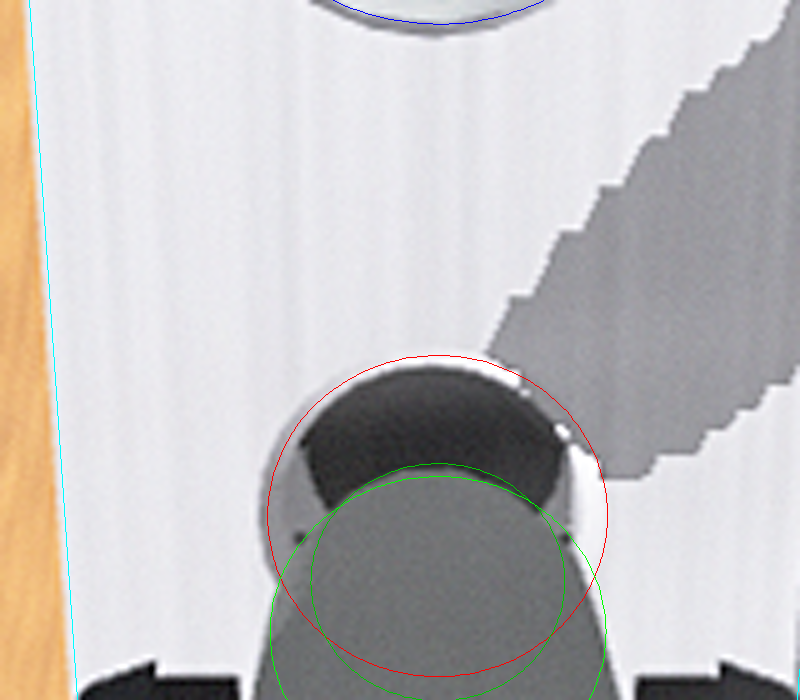

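Request:
send_rows:
  steps:
    - {"dx":-0.6,"dy":0,"dz":10,"rx":0.001,"ry":-0.001,"rz":-0.001,"hand":-1}
    - {"dx":-0.6,"dy":0,"dz":20,"rx":0.001,"ry":-0.001,"rz":-0.001,"hand":-1}
    - {"dx":-0.6,"dy":0,"dz":27,"rx":0.001,"ry":-0.001,"rz":-0.001,"hand":-1}
    - {"dx":-0.6,"dy":0,"dz":29,"rx":0.001,"ry":-0.001,"rz":-0.001,"hand":-1}
    - {"dx":-0.6,"dy":0,"dz":29,"rx":0.001,"ry":-0.001,"rz":-0.001,"hand":-1}

```text
time_s: 18.1
position: [0.5638, -0.2522, 0.1362]
tcp_rot: [3.001, 0.375, -0.633]
contact_force: [-0.1, 0.3, -2.2]
gripper_width: 0.0365
```

```bash
python3 ck.py S
```

```text
t 18.1 w 0.03647266910485119 F tool [ 0.84 -0.32  2.05] M tool [-0.023  0.46   0.038]
tcp in bore frame mm [-0.7  -0.58 42.17] nav rot [ 0.0002 -0.0001  0.0002]
```

Request:
send_rows:
  steps:
    - {"dx":0,"dy":0,"dz":4,"rx":0,"ry":0,"rz":0,"hand":-1}
    - {"dx":0,"dy":0,"dz":8,"rx":0,"ry":0,"rz":0,"hand":-1}
    - {"dx":0,"dy":0,"dz":12,"rx":0,"ry":0,"rz":0,"hand":-1}
    - {"dx":0,"dy":0,"dz":16,"rx":0,"ry":0,"rz":0,"hand":-1}
    - {"dx":0,"dy":0,"dz":18,"rx":0,"ry":0,"rz":0,"hand":-1}

```text
time_s: 18.73
position: [0.5576, -0.254, 0.1204]
tcp_rot: [3.001, 0.375, -0.63]
contact_force: [2.6, 3.1, -0.2]
gripper_width: 0.0366
```

```bash
python3 ck.py S
```

```text
t 18.725 w 0.03664784110213197 F tool [ 3.09 -2.41 -1.09] M tool [0.385 0.729 0.004]
tcp in bore frame mm [-0.3  -0.74 25.12] nav rot [ 0.0013 -0.0018  0.0001]
```

Request:
send_rows:
  steps:
    - {"dx":0.4,"dy":-0.3,"dz":2,"rx":0,"ry":0,"rz":0,"hand":-1}
    - {"dx":0.4,"dy":-0.3,"dz":4,"rx":0,"ry":0,"rz":0,"hand":-1}
    - {"dx":0.4,"dy":-0.3,"dz":5.5,"rx":0,"ry":0,"rz":0,"hand":-1}

```text
time_s: 19.1
position: [0.5561, -0.2545, 0.1161]
tcp_rot: [3.001, 0.374, -0.629]
contact_force: [2.6, 1.8, 5.4]
gripper_width: 0.0363
```

```bash
python3 ck.py S
```

```text
t 19.1 w 0.03630954683142408 F tool [ 0.55 -1.13 -6.1 ] M tool [ 0.238  0.173 -0.001]
tcp in bore frame mm [ 0.08 -0.86 20.59] nav rot [ 0.0023 -0.0027 -0.0003]
```

Request:
send_rows:
  steps:
    - {"dx":0,"dy":0,"dz":1.2,"rx":0,"ry":0,"rz":0,"hand":-1}
    - {"dx":0,"dy":0,"dz":2.2,"rx":0,"ry":0,"rz":0,"hand":-1}

```text
time_s: 19.35
position: [0.5556, -0.2547, 0.1145]
tcp_rot: [3.001, 0.374, -0.628]
contact_force: [2.3, 2.1, 4.7]
gripper_width: 0.0366
```

```bash
python3 ck.py S
```

```text
t 19.35 w 0.03661416419276019 F tool [ 0.63 -1.46 -5.45] M tool [0.37  0.315 0.013]
tcp in bore frame mm [ 0.16 -0.94 18.85] nav rot [ 0.0026 -0.0033 -0.0004]
```

Request:
send_rows:
  steps:
    - {"dx":0,"dy":0,"dz":1.2,"rx":0,"ry":0,"rz":0,"hand":-1}
    - {"dx":0,"dy":0,"dz":2.2,"rx":0,"ry":0,"rz":0,"hand":-1}

```text
time_s: 19.6
position: [0.5547, -0.2549, 0.1125]
tcp_rot: [3.001, 0.374, -0.627]
contact_force: [1.8, 3.0, 5.3]
gripper_width: 0.0364
```

```bash
python3 ck.py S
```

```text
t 19.6 w 0.036419621651834655 F tool [ 0.13 -2.42 -5.85] M tool [0.402 0.427 0.037]
tcp in bore frame mm [ 0.21 -0.93 16.68] nav rot [ 0.0027 -0.0034 -0.0004]
```

Request:
send_rows:
  steps:
    - {"dx":0,"dy":0,"dz":1.2,"rx":0,"ry":0,"rz":0,"hand":-1}
    - {"dx":0,"dy":0,"dz":2.2,"rx":0,"ry":0,"rz":0,"hand":-1}

```text
time_s: 19.85
position: [0.5541, -0.2551, 0.1109]
tcp_rot: [3.0, 0.374, -0.627]
contact_force: [1.8, 4.4, 10.1]
gripper_width: 0.0364
```

```bash
python3 ck.py S
```

```text
t 19.85 w 0.03638728461611942 F tool [ -1.45  -3.79 -10.46] M tool [0.608 0.178 0.067]
tcp in bore frame mm [ 0.27 -1.   14.98] nav rot [ 0.0029 -0.0039 -0.0006]
```

Force rising at about 34.4 mm; push on to about 20 N.

Request:
send_rows:
  steps:
    - {"dx":0.2,"dy":-0.2,"dz":1.3,"rx":0,"ry":0,"rz":0,"hand":-1}
    - {"dx":0.2,"dy":-0.2,"dz":2.2,"rx":0,"ry":0,"rz":0,"hand":-1}

```text
time_s: 20.1
position: [0.5541, -0.2552, 0.1106]
tcp_rot: [3.0, 0.374, -0.625]
contact_force: [2.8, 6.3, 14.9]
gripper_width: 0.0367
```

```bash
python3 ck.py S
```

```text
t 20.1 w 0.03674191105229169 F tool [ -2.03  -5.37 -15.39] M tool [ 0.847 -0.297  0.024]
tcp in bore frame mm [ 0.29 -1.1  14.63] nav rot [ 0.0041 -0.0047 -0.001 ]
```

Request:
send_rows:
  steps:
    - {"dx":0,"dy":-0.3,"dz":2,"rx":0,"ry":0,"rz":0,"hand":-1}
    - {"dx":0,"dy":-0.3,"dz":3,"rx":0,"ry":0,"rz":0,"hand":-1}

```text
time_s: 20.35
position: [0.5539, -0.2553, 0.1103]
tcp_rot: [2.999, 0.373, -0.622]
contact_force: [2.5, 7.1, 18.6]
gripper_width: 0.0364
```

```bash
python3 ck.py S
```

```text
t 20.35 w 0.03641560539329157 F tool [ -3.55  -6.17 -18.77] M tool [ 0.989 -0.38  -0.07 ]
tcp in bore frame mm [ 0.23 -1.17 14.36] nav rot [ 0.0058 -0.0064 -0.0017]
```

Request:
send_rows:
  steps:
    - {"dx":0,"dy":0,"dz":3,"rx":0,"ry":0,"rz":0,"hand":-1}
    - {"dx":0,"dy":0,"dz":1.5,"rx":0,"ry":0,"rz":0,"hand":1}
    - {"dx":0,"dy":0,"dz":0.5,"rx":0,"ry":0,"rz":0,"hand":1}
    - {"dx":0,"dy":0,"dz":0,"rx":0,"ry":0,"rz":0,"hand":1}
    - {"dx":0,"dy":0,"dz":0,"rx":0,"ry":0,"rz":0,"hand":1}
    - {"dx":0,"dy":0,"dz":-30,"rx":0,"ry":0,"rz":0,"hand":1}
    - {"dx":0,"dy":0,"dz":-80,"rx":0,"ry":0,"rz":0,"hand":1}
    - {"dx":0,"dy":0,"dz":-115,"rx":0,"ry":0,"rz":0,"hand":1}
    - {"dx":0,"dy":0,"dz":-115,"rx":0,"ry":0,"rz":0,"hand":1}
    - {"dx":0,"dy":0,"dz":-115,"rx":0,"ry":0,"rz":0,"hand":1}

```text
time_s: 21.6
position: [0.5973, -0.2433, 0.2143]
tcp_rot: [2.999, 0.373, -0.625]
contact_force: [-0.1, 0.2, -0.8]
gripper_width: 0.0877
```

```bash
python3 - <<'E'
from h import *
D={}
for n in('wrist','side','top'): D[n]=manip.capture(n);save(D[n],n+'9')
d=D['wrist'];st=manip.get_state();print(st['time_s'],st['contact_force'],st['gripper_width'])
F=np.c_[XS,YB,N];a=np.linspace(0,2*np.pi,200)
def circ(c,F,r,z): return c+(F@np.array([r*np.cos(a),r*np.sin(a),0*a+z])).T
box=(230,40,410,320);sc=2.1*1
for n,box,sc in (('wrist',(230,40,410,280),2.4),('side',(250,200,420,400),2.8)):
    d=D[n];im=cv2.resize(cv2.imread(f'pics/{n}9.png')[box[1]:box[3],box[0]:box[2]],None,fx=sc,fy=sc,interpolation=cv2.INTER_CUBIC);cv2.imwrite(f'pics/{n}9c.png',im)
    def dr(P,c): 
        q=((proj(d,P)-[box[0],box[1]]+.5)*sc-.5);cv2.polylines(im,[np.round(q).astype(int)],False,c,1)
    dr(circ(BL+N*.0434,F,.023,0),(0,0,255));dr(circ(BS+N*.0455,F,.017,0),(0,0,255))
    cv2.imwrite(f'pics/{n}9o.png',im)
E
```

```text
21.75 [-1.15330373  0.32027504 -0.71657778] 0.08822570796616624
```

View pics/wrist9o.png

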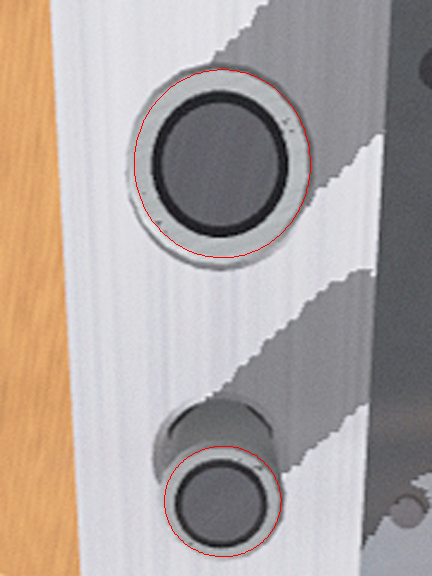

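View pics/side9.png

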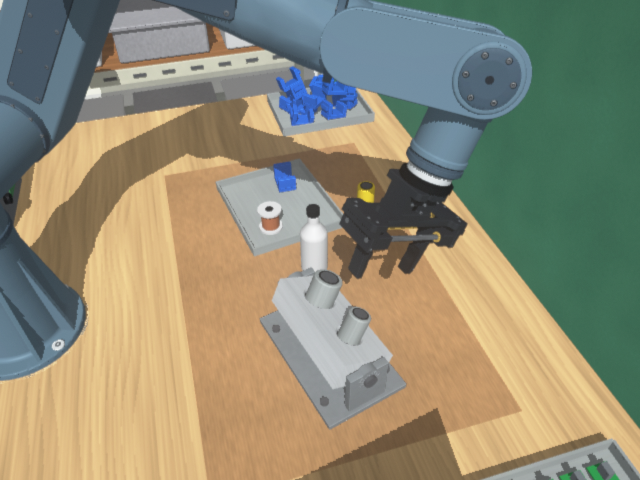

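View pics/side9o.png

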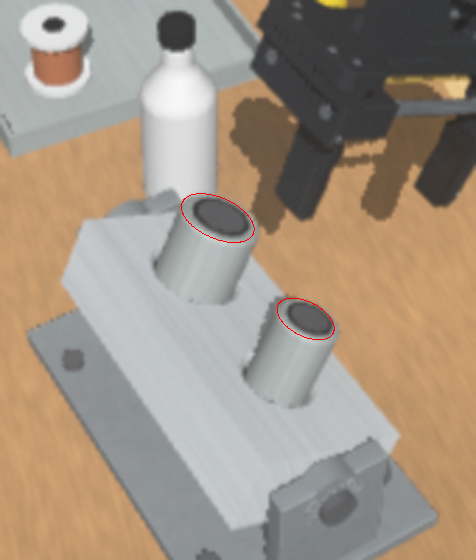

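```bash
python3 - <<'E'
import cv2,numpy as np
for n,bx in (('side',[(250,195,290,235),(298,200,332,280),(268,160,300,195)]),('top',[(235,250,275,290),(165,220,205,255)])):
    A=cv2.imread(f'pics/{n}0.png',0).astype('float32');B=cv2.imread(f'pics/{n}9.png',0).astype('float32')
    for x0,y0,x1,y1 in bx: print(n,(x0,y0),cv2.phaseCorrelate(A[y0:y1,x0:x1],B[y0:y1,x0:x1]),abs(A-B)[y0:y1,x0:x1].mean())
a=cv2.imread('pics/top9.png')[130:340,140:500]; cv2.imwrite('pics/top9c.png',cv2.resize(a,None,fx=2.2,fy=2.2,interpolation=cv2.INTER_CUBIC))
E
```

```text
side (250, 195) ((-0.017954287882318454, 0.06428288627721201), 0.9246279716491699) 3.65875
side (298, 200) ((-0.05275923651585401, -0.011779652391638251), 0.8358760820494757) 8.330147
side (268, 160) ((-0.17555759968513485, -0.22136582352335665), 0.49438347005181843) 20.766964
top (235, 250) ((0.09217274636269934, -0.15171319718004028), 0.9654049772024155) 21.66625
top (165, 220) ((-0.10993433266557417, 0.1405025006400713), 0.5258776085244284) 20.546429
```

View pics/top9c.png

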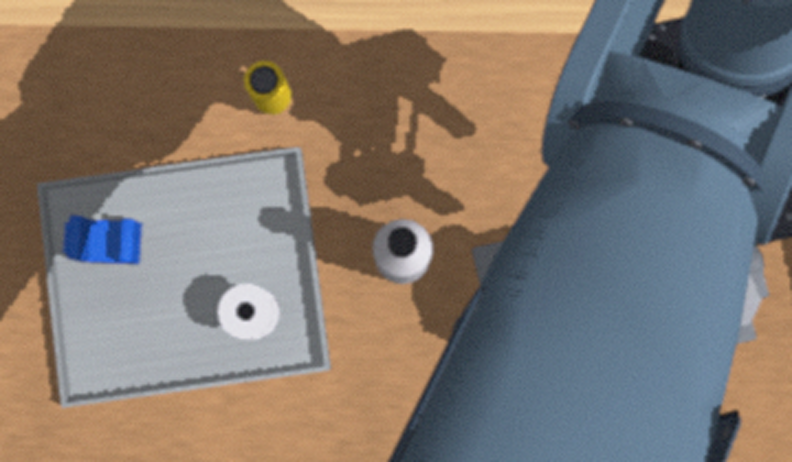

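```bash
python3 - <<'E'
from h import *
d=manip.capture('wrist');save(d,'w10');F=np.c_[XS,YB,N]
g=cv2.GaussianBlur(cv2.cvtColor(d['frame'],cv2.COLOR_RGB2GRAY),(3,3),0);m=(g<125).astype('uint8')
n,l,s,c=cv2.connectedComponentsWithStats(m)
for B,z,r,nm in((BL,.0434,25,'L'),(BS,.0455,19,'S')):
    u,v=proj(d,B+N*z)[0];k=l[int(v),int(u)];print(nm,(u,v),s[k],c[k])
    px=s[k][2]; V=d['view']; P=B+N*z
    e=proj(d,[P-XS*.0186 if nm=='L' else P-XS*.0126, P+XS*.0186 if nm=='L' else P+XS*.0126]);print('half-ref width px',e[1,0]-e[0,0])
S=np.load('pics/side0.npz');im=cv2.imread('pics/side9.png')
for B,z in((BL,.0434),(BS,.0455)): print('side pred',proj(S,B+N*z)[0],proj(S,B+N*(z+.003))[0])
cv2.imwrite('pics/s9z.png',cv2.resize(im[260:330,300:375],None,fx=8,fy=8,interpolation=cv2.INTER_CUBIC))
E
```

```text
L (np.float64(322.6046766141621), np.float64(109.22960770127452)) [ 293   78   58   62 2799] [321.62700965 108.20685959]
half-ref width px 59.38670385893357
S (np.float64(322.7134107278137), np.float64(249.46327709486008)) [ 303  232   39   37 1166] [322.03945111 249.96226415]
half-ref width px 36.03439541266749
side pred [327.32404401 277.25131059] [327.94889709 275.84244255]
side pred [358.68506206 313.30390403] [359.4082684  311.85604798]
```

View pics/s9z.png

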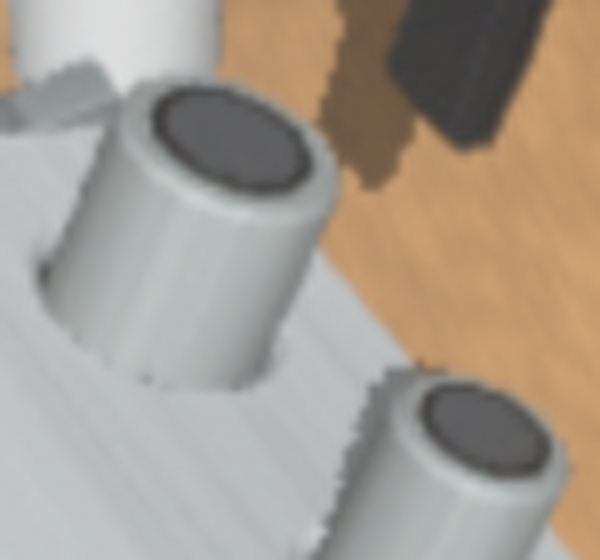

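```bash
python3 -c "
from h import *
print(manip.close_job())"
```

```text
the job is handed in; nothing more can be done
None
```

I pressed both bushings into their own bores and handed the job in at about 22 s; no verdict is reported.

| Bushing | Force started to rise at | Force when I stopped pushing | Foot depth when I stopped |
|---|---|---|---|
| Large | about 36.5 mm below the mouth | about 20 N | about 37 mm |
| Small | about 34.5 mm below the mouth | about 21 N | about 35 mm |

These depths are worked out from the gripper's position and assume the bushing did not slip in the grip. I then opened the fingers and backed straight out along the bore axis.

**Bushing tops:** in the last side picture they lie within about 1 pixel (1 to 2 mm) of where those depths put them. That allows for a steady shift of about 1.2 pixels in the side camera, found during the block fit. The wrist picture shows the same to about 1.5 pixels.

**Bystanders:** bobbin, shell and bottle moved by less than a quarter of a pixel between the first and last pictures. The match for the shell was weak because of changed shadows, but it looks unmoved. I did not touch the yellow look-alike.

**Gripper:** it was open and clear of everything, with no contact force beyond noise.

**Not checked:** I did not press on the tops again after letting go, so any spring-back of the rubber stops is seen only through the pictures. While seating the bushings, a side force of up to about 7 N showed; it disappeared on release for the large one, and I did not check it separately for the small one.

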